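# Set the whetstone on the sloped sharpening stand

## Robot

A 6-joint arm with a two-finger parallel gripper is mounted at the origin on the work surface. World frame = base frame: x ahead of the robot, y to its left, z up, the work surface at z = 0. Lengths are in m, angles in rad, forces in N, time in s.
With the tool pointing down it reaches from about 0.35 to 0.925 m from the base axis. Payload 6.4 kg.
Tool frame: the origin (TCP) lies midway between the tips of the shut fingers; the grasp point (between the pads) lies 19 mm behind it (tcp_to_grasp is the distance from the TCP to the grasp point, in m); y points along the fingers, z is the direction in which the jaws open and shut, and the axes are right-handed (so a half turn about y gives the same grasp; the last joint's range is limited). The gripper opens to 94 mm and grips with 3 to 60 N. Pads are 16 mm wide; open, the fingers measure 119 mm over their backs; the gripper's body (75 mm by 177 mm) begins 78 mm behind the grasp point.
Start: joints at [1.04, 0.245, 1.558, -0, 1.339, -0.174], TCP at [0.227, 0.609, 0.205] pointing down, gripper open.
Joint ranges: [-3.13, 3.13], [-1.02, 2.26], [0.13, 2.54], [-0.95, 4.09], [0.21, 2.88], [-2.74, 2.74]. Speed limits (rad/s): [2.57, 2.57, 3.14, 3.14, 3.14, 3.14].

## Interface

Orientations are given as a rotation vector (axis times angle).
In Python, from workcell import observe, camera, job_done, recognise, tcp_to_grasp gives the robot as it stands.
- The arm moves only by the tool send_rows, never from a script. Its argument "plan" is a list of rows, each a list of 7 numbers: the opening in per cent of the stroke, from 0 (shut) to 100 (fully open), then the shift along the tool's x, y, z in units of 25 mm (1.0 is 25 mm), then the turn, a rotation vector about the tool's x, y, z in degrees. A call has 1 to 20 rows; each row shifts and turns the commanded pose from where the row before left it, along the tool's axes as they then stand; what a row does not reach is not made up. A row lasts 1/12 s, in which the tool goes at most 41.7 mm and 7.16 degrees, less where a joint would pass 70% of its speed; a pose out of reach is approached as far as the arm can. A call is refused whole if a number of a shift passes 1 or a number of a turn 7.16, either way. A call with a gripper value outside its range is refused whole. The fingers move at their own pace and stop on an object; "force" is the grip in N (left out, the last holds). Time passes only in rows, so rows that do not move let the fingers close. It gives the time, the measured TCP pose, the force and the opening at its end, in the units of the state.
- observe(): the state, without advancing time (a new reading comes with each control period).
- camera(name): name is "scene" or "top"; returns a dict with "pixels" (420x560x3 uint8, red, green, blue), "camera_matrix" (3x3 intrinsics, pixels), "k1" (the pictures are not rectified: a ray, as slopes to the right and down, at radius r is drawn at 1 + k1 r^2 times it, then the intrinsics apply), "R" (3x3) and "t" (3): a world point X has camera coordinates R X + t. Camera axes: x right, y down, z forward; pixel columns grow to the right and rows downward; lengths in m; the calibration is good to about 2 mm. A picture is of the moment at which its call begins. There is no depth.
- job_done(): hands the job in, once; it reports no verdict.
Trained networks look in the newest picture that a camera, given by its name, has taken for a name from the list of things; names that differ only in an ending like _2 or _b are one class to them, and where a whole thing is asked for, a point or a joint stands for the part that bears it (a point fixed in the world has none). Each returns a list of dicts, best first, with "p" (0 to 1); they miss things now and then, are a little off and sometimes report something else, mostly with a low value. They report only what shows in the picture. A call takes as long as a camera call. They do not tell look-alikes from the thing itself.
- recognise(camera, query): "location" ([column, row] in pixels, amid what is visible of it).
The state is a dict: "time_s": time; "qpos": joint angles; "joint_vel": joint speeds; "joint_efforts": joint torques, N m; "eef_pos": TCP position; "eef_rot": TCP orientation; "contact_force": force on the tool from outside, world axes, zero at the start; "wrist_torque": the same for the moment, N m; "width": finger opening in m.
Only numpy, scipy, OpenCV 4.12 (cv2) and the standard library are available. Lean on these libraries where they do the work, as an engineer would, in place of code of your own. Each camera call takes 0.05 s, during which the arm holds its last target.

## Task

Get the sharpening stand ready: take the strop paddle off its sloped bed and lay it flat in the shallow wooden tray. Then set the long whetstone flat, lengthwise and centred on the narrow bed, putting it down without letting it drop, and slide the jaw down the slope until the stone is held snug between the jaw and the stop. Do not disturb the other things on the bench.

Things in the scene. Friction and masses are not known exactly. Their poses are not given: they have to be found in the camera images.
- stone_stand: Wooden sharpening stand fixed to the bench: a bed 300 x 40 mm, 24 mm thick, sloping 0.245 rad, raised on two legs over a level foot board 310 x 110 x 18 mm. Origin: on the bed's top, on its centre line, 85 mm above the bench; x runs down the slope (away from the robot, within 0.3 rad), y across, z square to the bed. The bed spans x = -168 to +132 mm. Fingers may pass down beside it.
- stop_face (a point): Face of the steel stop across the bed's low end, at bed level, at x = +115 mm of the stand; axes as the stand's. The stop is 40 mm wide and stands 14 mm above the bed. The 180 mm stone lying against it has its middle at x = +25 mm of the stand.
- jaw (a joint): Steel jaw that slides on the bed, in m: 0 is fully open (face at x = -130 mm of the stand), growing down the slope, at most 0.075; 0.065 meets the stone when that lies against the stop. It starts at 0 to 0.015: the stone fits in before it is closed. No lock or spring: 3 N slides it and it stays where left. Pushed on, it pushes the stone down to the stop.
- jaw_face (a point): Middle of the jaw's stone side, at bed level; axes as the stand's. The jaw is a saddle 48 mm wide, standing 14.5 mm above the bed and reaching from this point 24 mm up the slope (x = -24 mm), where its flat back can be pushed. Its cheeks go down 25 mm beside the bed.
- strop: Strop paddle lying lengthwise on the bed at the start, handle up the slope: a wooden blade 115 x 48 mm, 16 mm thick, its brown leather face on top, with a handle 24 mm wide and 12 mm thick; 175 mm long in all. Origin: middle of the blade underside; x along it away from the handle (which ends at x = -117 mm), z out of the leather face. 0.11 to 0.18 kg, centre of mass at x = -15 mm.
- whetstone: Long rectangular whetstone, two-layer grey, 180 x 50 x 25 mm, 0.4 to 0.6 kg, lying flat on the bench at one side of the stand. Origin: middle of its underside; x along its length, z up. Both ends are alike.
- tray: Shallow open wooden tray fixed to the bench at the other side of the stand, 262 x 142 mm outside, walls 6 mm thick and 18 mm high, inner floor about 6 mm above the bench, inside 250 x 130 mm. Origin: centre of its underside; x along its length. It is empty.
- slip_stone: Bystander: small slip stone 100 x 36 x 14 mm lying on the bench beyond the whetstone or the tray; not the stone wanted. Origin: middle of its underside.
- skiving_knife: Bystander: wooden-handled skiving knife about 200 mm long, 25 mm high, lying on the bench; x along it from handle to blade. Origin: bench level, about its middle.
- hammer: Bystander: cobbler's hammer about 200 mm long, 32 mm high, lying on the bench; x from handle to head. Origin: bench level, about its middle, under the handle axis.
- wax_jar: Bystander: amber jar, 68 mm across, 75 mm high. Origin: centre of its underside.
- dye_bottle: Bystander: bottle, 52 mm across, 88 mm high. Origin: centre of its underside.
- cement_tin: Bystander: rectangular green tin 89 x 59 mm, 78 mm high with its cap. Origin: centre of its underside.
- thread_spool: Bystander: wooden spool of thread standing on its end, 56 mm across, 56 mm high, to the left between the robot and the stand. Origin: centre of its underside.
There are look-alikes about, which are no part of the job. There is more than one size of the whetstone; the one meant has the size given above.

How it is judged:
By the outcome, as a careful person would: the job done as asked, in the order asked, and still so for the second after the job is handed in, with the robot touching nothing.
It also fails if it takes over 72 s, if anything falls off the work surface, if the arm or the gripper's body presses on something with over 40 N, if the wrist force passes 120 N, or if a joint passes its speed limit or range.

## Working session

There is one attempt and no reset: what is moved stays moved. The work goes in short steps, Python scripts to look and compute and a tool call to move; the robot and the scene stay as the last step left them, time stands still between calls to the robot, and variables do not carry over. Pictures are saved under pics/ and viewed, and the job is handed in when it is done.

Besides the shell and the picture viewer there is one more tool, called by a JSON object that holds its "name" and its "arguments", one argument or row to a line. send_rows: Moves the arm, as the interface text tells. Its arguments: {"type":"object","properties":{"plan":{"type":"array"},"force":{"type":"number"}},"required":["plan"]}

```bash
mkdir -p pics; ls; cat > h.py <<'E'
import numpy as np, cv2, json
from workcell import observe, camera, job_done, recognise, tcp_to_grasp
def snap(n,tag):
    c=camera(n); cv2.imwrite(f'pics/{tag}.png',c['pixels'][:,:,::-1]); 
    np.savez(f'{n}.npz',**{k:np.array(v) for k,v in c.items()}); return c
def load(n): 
    d=np.load(f'{n}.npz'); return {k:d[k] for k in d}
def proj(c,X):
    X=np.atleast_2d(X); p=X@np.array(c['R']).T+np.array(c['t']); s=p[:,:2]/p[:,2:]
    s=s*(1+float(c['k1'])*(s**2).sum(1,keepdims=True)); K=np.array(c['camera_matrix'])
    return s@K[:2,:2].T+K[:2,2]
def ray(c,uv):
    K=np.array(c['camera_matrix']); uv=np.atleast_2d(np.array(uv,float))
    d=np.linalg.solve(K[:2,:2],(uv-K[:2,2]).T).T; s=d.copy()
    for _ in range(20): s=d/(1+float(c['k1'])*(s**2).sum(1,keepdims=True))
    v=np.c_[s,np.ones(len(s))]@np.array(c['R']); o=-np.array(c['R']).T@np.array(c['t']); return o,v
def onz(c,uv,z):
    o,v=ray(c,uv); z=np.atleast_1d(z); return o+v*((z-o[2])/v[:,2])[:,None]
E
python3 - <<'E'
from h import *
for n in('top','scene'):
    c=snap(n,n+'0'); print(n,c['k1'],c['camera_matrix'].tolist() if hasattr(c['camera_matrix'],'tolist') else c['camera_matrix'], -np.array(c['R']).T@np.array(c['t']))
    for q in['stone_stand','jaw','jaw_face','strop','whetstone','tray','slip_stone','skiving_knife','hammer','wax_jar','dye_bottle','cement_tin','thread_spool']:
        r=recognise(n,q); print(q,[(np.round(x['location']).tolist(),round(x['p'],2),np.round(onz(c,x['location'],0.01)[0,:2],3).tolist()) for x in r])
print(observe(), tcp_to_grasp)
E
```

```text
pics
top -0.09870520338466011 [[389.98379599256776, 0.0, 281.43031772354783], [0.0, 389.98379599256776, 209.15445875244848], [0.0, 0.0, 1.0]] [ 0.35328869 -0.0033002   1.44719554]
stone_stand [([261.0, 194.0], 0.88, [0.548, 0.059]), ([338.0, 151.0], 0.57, [0.718, -0.23])]
jaw [([235.0, 243.0], 0.59, [0.364, 0.146]), ([259.0, 209.0], 0.53, [0.489, 0.063])]
jaw_face [([341.0, 148.0], 0.7, [0.729, -0.238]), ([260.0, 209.0], 0.49, [0.489, 0.06])]
strop [([261.0, 162.0], 0.61, [0.665, 0.06])]
whetstone [([196.0, 289.0], 0.85, [0.192, 0.286]), ([192.0, 222.0], 0.71, [0.436, 0.31]), ([146.0, 236.0], 0.57, [0.38, 0.478])]
tray [([356.0, 203.0], 0.9, [0.521, -0.297])]
slip_stone [([222.0, 149.0], 0.71, [0.714, 0.208]), ([341.0, 150.0], 0.49, [0.724, -0.24])]
skiving_knife [([344.0, 149.0], 0.88, [0.726, -0.252])]
hammer [([326.0, 270.0], 0.91, [0.27, -0.187])]
wax_jar [([153.0, 167.0], 0.71, [0.64, 0.469])]
dye_bottle [([144.0, 193.0], 0.78, [0.54, 0.497]), ([341.0, 150.0], 0.4, [0.722, -0.241])]
cement_tin [([408.0, 200.0], 0.95, [0.54, -0.494]), ([261.0, 209.0], 0.29, [0.49, 0.054]), ([324.
[... 1235 characters left out ...]
184.0, 220.0], 0.29, [0.53, -0.3])]
{'time_s': 1.4, 'qpos': array([ 1.03987697e+00,  2.45113565e-01,  1.55779110e+00,  7.75889690e-06,
        1.33869625e+00, -1.74096220e-01]), 'joint_vel': array([-0.00148789,  0.0006058 ,  0.0011996 , -0.00026915,  0.00244616,
       -0.00011684]), 'joint_efforts': array([-2.57624915e-04, -4.15840387e+01, -3.14861977e+01,  6.84997276e-02,
        2.90141394e-02, -1.89099484e-05]), 'eef_pos': array([0.22704249, 0.60907432, 0.20545136]), 'eef_rot': array([-1.55260777,  0.2799887 , -0.27997302]), 'contact_force': array([-0.29487004, -0.2983713 ,  0.1196751 ]), 'wrist_torque': array([ 0.0260925 , -0.0471505 ,  0.02714569]), 'width': 0.09347601073659148} 0.0188
```

View images.

View pics/top0.png

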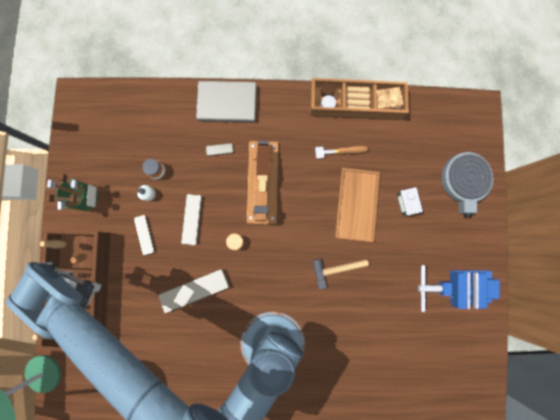

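View pics/scene0.png

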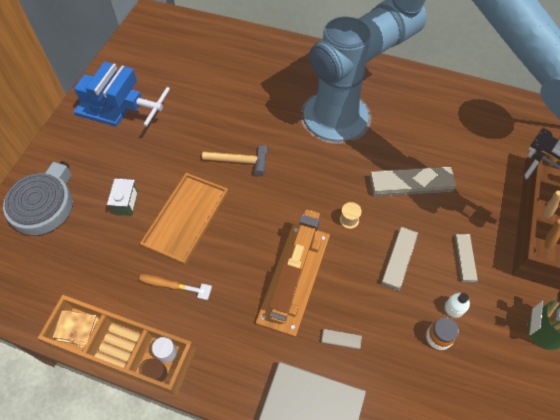

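```bash
python3 - <<'E'
import cv2
a=cv2.imread('pics/top0.png')[100:310,110:310]; cv2.imwrite('pics/topc.png',cv2.resize(a,None,fx=3.0,fy=2.85,interpolation=cv2.INTER_CUBIC))
a=cv2.resize(cv2.imread('pics/scene0.png')[180:360,260:500],None,fx=3.3,fy=3.3,interpolation=cv2.INTER_CUBIC); cv2.imwrite('pics/scenec.png',a)
E
```

```text
(no output)
```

View pics/topc.png

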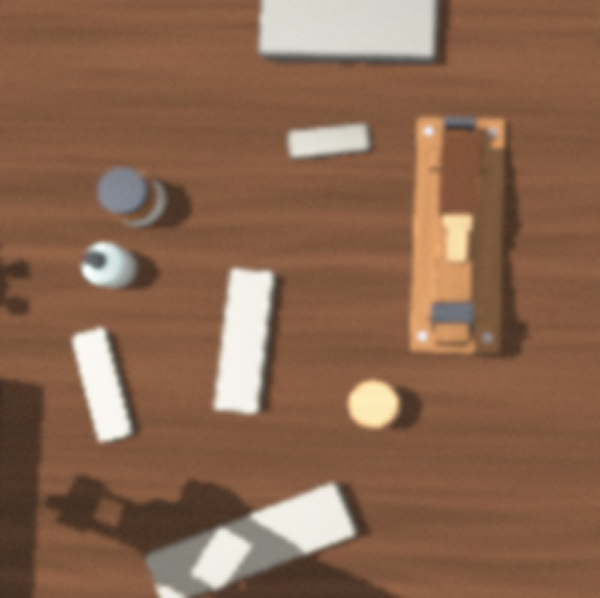

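View pics/scenec.png

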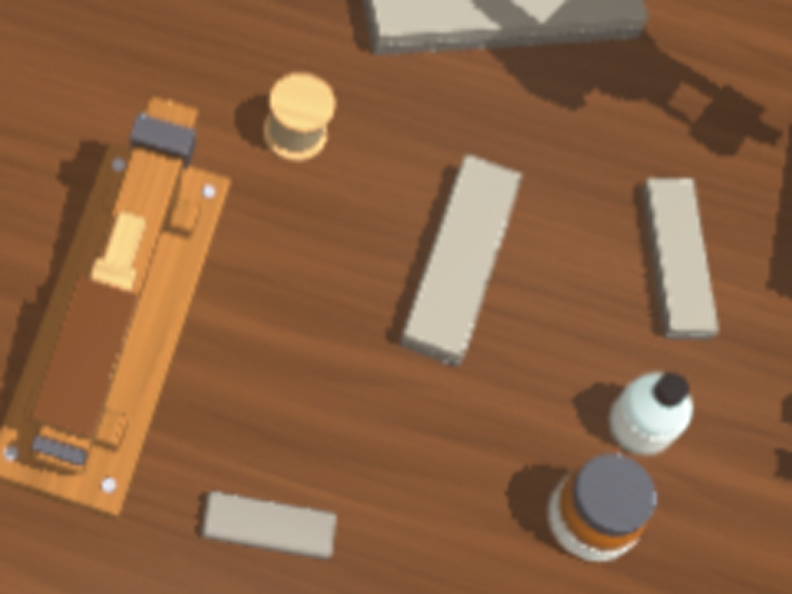

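Top view candidates: stone at (192,221), a smaller one at (145,235), a large one at (195,290) in the arm's shadow, and the slip stone at (220,149). Measuring each by segmentation, and the stand by model fitting.

```bash
cat >> h.py <<'E'
def ortho(c,z,x0,x1,y0,y1,res=0.001):
    # image: row 0 = x1 (far), col 0 = y1 (left)
    xs=np.arange(x1,x0,-res); ys=np.arange(y1,y0,-res)
    Y,X=np.meshgrid(ys,xs); P=np.c_[X.ravel(),Y.ravel(),np.full(X.size,z)]
    m=proj(c,P).astype(np.float32).reshape(X.shape+(2,))
    return cv2.remap(np.ascontiguousarray(c['pixels'][:,:,::-1]),m,None,cv2.INTER_CUBIC)
E
python3 - <<'E'
from h import *
for n in('top','scene'):
    c=load(n); hs=cv2.cvtColor(c['pixels'],cv2.COLOR_RGB2HSV)
    m=((hs[...,1]<70)&(hs[...,2]>150)).astype(np.uint8)
    k,l,st,ce=cv2.connectedComponentsWithStats(m)
    for i in range(1,k):
        if 100<st[i,4]<2500:
            cs,_=cv2.findContours((l==i).astype(np.uint8),0,1); ct=max(cs,key=len)[:,0]
            w=onz(c,ct,0.02 if 0 else 0.025)[:,:2]*1000
            r=cv2.minAreaRect(w.astype(np.float32)); print(n,ce[i].round(),st[i,4],np.round(r[0]),np.round(r[1]),round(r[2],1))
c=load('top')
o=ortho(c,0.025,.3,.8,-.45,.6,.0015); cv2.imwrite('pics/ortho.png',o)
c=load('scene')
o=ortho(c,0.085,.38,.74,-.02,.14,.0006);o2=ortho(load('top'),0.085,.38,.74,-.02,.14,.0006); cv2.imwrite('pics/ost.png',np.hstack([o,o2]))
print(o.shape)
E
```

```text
top [225. 100.] 2220 [902. 203.] [152. 222.] 0.5
top [328. 102.] 168 [ 908. -189.] [48. 58.] 2.1
top [ 22. 146.] 363 [713. 977.] [180.  55.] 81.6
top [219. 149.] 256 [711. 219.] [37. 99.] 7.8
top [322. 152.] 162 [ 709. -176.] [46. 72.] 1.8
top [462. 188.] 394 [ 608. -712.] [229. 140.] 14.0
top [ 14. 180.] 863 [587. 988.] [176. 150.] 1.3
top [145. 193.] 174 [539. 489.] [56. 57.] 1.4
top [410. 201.] 510 [ 533. -496.] [97. 82.] 13.8
top [190. 219.] 767 [444. 313.] [ 56. 187.] 86.2
top [  3. 253.] 715 [ 238. 1042.] [ 37. 513.] 90.0
top [143. 235.] 478 [384. 485.] [146.  45.] 17.3
top [426. 288.] 356 [ 211. -575.] [172.  92.] 0.3
top [212. 282.] 520 [214. 230.] [ 74. 112.] 24.0
top [475. 290.] 153 [ 203. -751.] [134.  17.] 1.8
top [183. 295.] 288 [167. 327.] [51. 77.] 58.0
top [278. 320.] 423 [ 92. -21.] [153.  50.] 78.0
top [521. 345.] 360 [   7. -960.] [162.  56.] 88.3
top [275. 346.] 166 [ -2. -16.] [104.  39.] 78.8
top [246. 351.] 177 [-24.  92.] [82. 39.] 28.1
top [265. 364.] 212 [-71.  23.] [96. 43.] 62.8
top [238. 405.] 501 [-222.  120.] [ 82. 110.] 57.1
scene [537.  23.] 226 [-696.  599.] [261.  40.] 33.8
scene [105.  78.] 188 [ 117. -785.] [145.  23.] 0.3
scene [153. 104.] 326 [ 175. -561.] [134. 118.] 42.2
scene [ 48. 196.] 530 [ 606. -718.] [157. 229.] 73.6
scene [425. 176.] 263 [163. 324.] [44. 70.] 60.3
scene [388. 181.] 561 [210. 229.] [ 70. 109.] 23.4
scene [122. 193.] 671 [ 514. -503.] [104.  81.] 14.6
scene [400. 257.] 1092 [447. 311.] [ 51. 181.] 86.3
scene [466. 257.] 644 [389. 485.] [140.  39.] 17.2
scene [201. 290.] 244 [ 718. -175.] [42. 71.] 5.3
scene [457. 306.] 350 [539. 484.] [54. 65.] 65.6
scene [342. 338.] 516 [720. 220.] [34. 97.] 8.4
scene [164. 349.] 456 [ 890. -189.] [67. 52.] 67.5
(600, 267, 3)
```

View pics/ost.png

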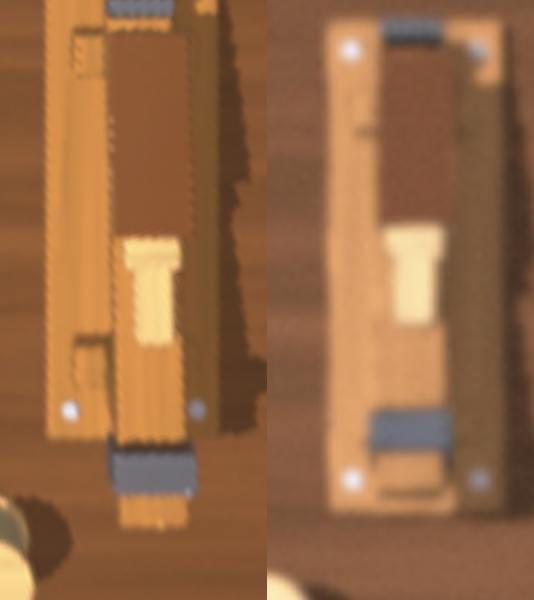

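```bash
python3 - <<'E'
import cv2
for n,(x,y,w,h,s) in {'top':(240,135,45,95,6),'scene':(250,205,85,130,4.5)}.items():
    a=cv2.imread(f'pics/{n}0.png')[y:y+h,x:x+w]
    a=cv2.resize(a,None,fx=s,fy=s,interpolation=cv2.INTER_CUBIC)
    for i in range(0,w,10):
        cv2.line(a,(int((i+.5)*s),0),(int((i+.5)*s),a.shape[0]),(0,255,0) if i%20==0 else (0,160,0),1); cv2.putText(a,str(x+i),(int(i*s),8),0,.3,(255,255,255),1)
    for i in range(0,h,10):
        cv2.line(a,(0,int((i+.5)*s)),(a.shape[1],int((i+.5)*s)),(0,255,0)if i%20==0 else (0,160,0),1); cv2.putText(a,str(y+i),(0,int(i*s)+8),0,.3,(255,255,255),1)
    cv2.imwrite(f'pics/{n}g.png',a)
E
```

```text
(no output)
```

View pics/topg.png

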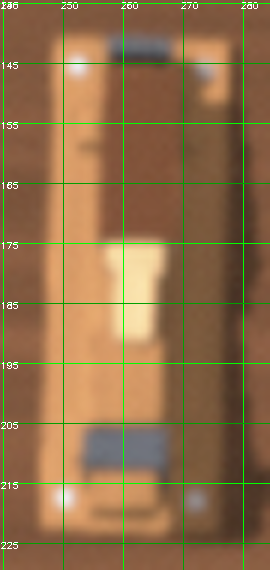

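View pics/sceneg.png

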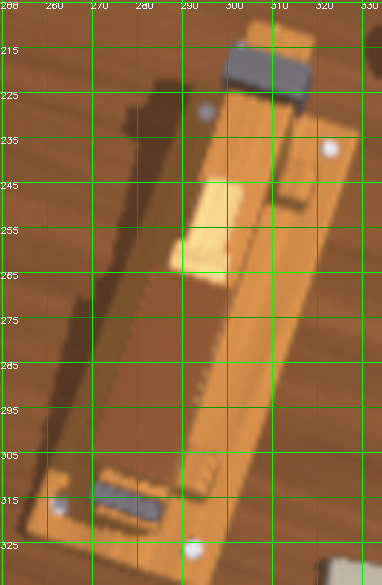

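```bash
cat > grid.py <<'E'
import cv2,sys
def crop(src,x,y,w,h,s,st=5):
    a=cv2.imread(src)[y:y+h,x:x+w]
    a=cv2.resize(a,None,fx=s,fy=s,interpolation=cv2.INTER_LINEAR)
    for i in range(0,w,st):
        cv2.line(a,(int((i+.5)*s),0),(int((i+.5)*s),a.shape[0]),(0,170,0),1); cv2.putText(a,str(x+i),(int((i+.5)*s)+1,8),0,.3,(255,255,255),1)
    for i in range(0,h,st):
        cv2.line(a,(0,int((i+.5)*s)),(a.shape[1],int((i+.5)*s)),(0,170,0),1); cv2.putText(a,str(y+i),(0,int((i+.5)*s)-1),0,.3,(255,255,255),1)
    return a
E
python3 - <<'E'
from grid import *
import numpy as np
a=crop('pics/scene0.png',290,204,40,28,10); b=crop('pics/scene0.png',260,300,40,28,10)
c=crop('pics/top0.png',242,198,40,28,10); d=crop('pics/top0.png',242,134,40,28,10)
cv2.imwrite('pics/z4.png',np.vstack([np.hstack([a,b]),np.hstack([c,d])]))
E
```

```text
(no output)
```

View pics/z4.png

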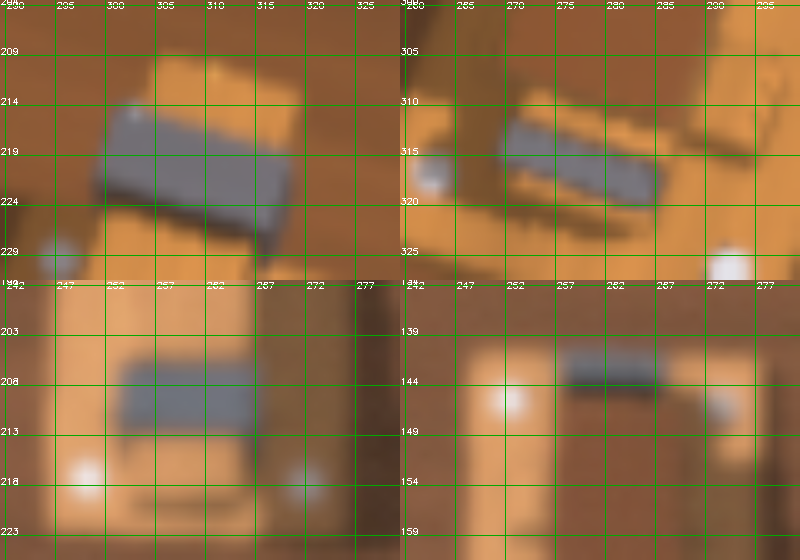

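```bash
cat >> h.py <<'E'
from scipy.spatial.transform import Rotation as Rot
P=0.245
def standR(yaw): return Rot.from_euler('z',yaw).as_matrix()@Rot.from_euler('y',P).as_matrix()
def stand(p,Q): # p X,Y,yaw ; Q mm in stand frame
    return np.array([p[0],p[1],.085])+np.atleast_2d(Q)/1000@standR(p[2]).T
E
cat > fit.py <<'E'
from h import *
from scipy.optimize import least_squares
T,S=load('top'),load('scene')
# params X,Y,yaw, q(mm), s(strop origin x mm), stop thickness
def pts(p):
    f=-130+p[3]; t=p[5]; s=p[4]
    L=[('s',(-168,-20,0),(305,209)),('s',(-168,20,0),(319.3,212.5)),
    ('s',(f-24,-24,14.5),(301,213.7)),('s',(f-24,24,14.5),(318.5,218.5)),('s',(f,-24,14.5),(299.5,221.5)),('s',(f,24,14.5),(317,227)),
    ('s',(115,-20,14),(270.5,311)),('s',(115,20,14),(286,316)),('s',(115+t,-20,0),(269.5,315)),('s',(115+t,20,0),(285,320.5)),
    ('s',(132,-20,0),(270.5,318.7)),('s',(132,20,0),(284.5,323)),
    ('s',(s+57.5,-24,16),(271.5,308.3)),('s',(s+57.5,24,16),(286.5,312.5)),
    ('t',(f-24,24,14.5),(253.5,213)),('t',(f-24,-24,14.5),(267.7,213)),('t',(f,24,14.5),(253.7,205.7)),('t',(f,-24,14.5),(267.7,205.7)),
    ('t',(-168,20,0),(254.7,219)),('t',(-168,-20,0),(265.8,219)),
    ('t',(115+t,20,14),(257.8,140.3)),('t',(115+t,-20,14),(268.2,140.3)),('t',(115,20,14),(257.8,143.3)),('t',(115,-20,14),(268.2,143.3)),
    ]
    return L
def res(p,per=False):
    o=[]
    for k,Q,uv in pts(p):
        o.append(proj(T if k=='t' else S,stand(p,Q))[0]-uv)
    return np.array(o) if per else np.array(o).ravel()
r=least_squares(res,[.55,.06,0,5,40,10],loss='soft_l1',x_scale=[.01,.01,.1,5,5,5])
print(r.x.round(4))
for l,e in zip(pts(r.x),res(r.x,True)): print(l[0],np.round(l[1]),e.round(1))
np.save('stand.npy',r.x)
E
python3 fit.py
```

```text
[6.09500e-01 5.33000e-02 7.80000e-03 4.90990e+00 5.02027e+01 1.03975e+01]
s [-168  -20    0] [ 0.1 -0.8]
s [-168   20    0] [ 0.4 -0.1]
s [-149.  -24.   14.] [ 0.3 -1. ]
s [-149.   24.   14.] [ 0.5 -0.6]
s [-125.  -24.   14.] [-1.  -0.3]
s [-125.   24.   14.] [-0.7 -0.6]
s [115 -20  14] [ 0.2 -0.2]
s [115  20  14] [ 0.  -0.2]
s [125. -20.   0.] [0.4 0.4]
s [125.  20.   0.] [ 0.1 -0.1]
s [132 -20   0] [-1.4 -0.7]
s [132  20   0] [-0.2 -0.1]
s [108. -24.  16.] [-1.5 -0.9]
s [108.  24.  16.] [1.9 0.9]
t [-149.   24.   14.] [-0.3 -1.3]
t [-149.  -24.   14.] [-0.3 -1. ]
t [-125.   24.   14.] [-0.2 -0.6]
t [-125.  -24.   14.] [-0.1 -0.4]
t [-168   20    0] [-0.3 -0.6]
t [-168  -20    0] [ 0.4 -0.4]
t [125.  20.  14.] [-0.6 -0.1]
t [125. -20.  14.] [0.1 0.1]
t [115  20  14] [-0.7 -0.5]
t [115 -20  14] [ 0.  -0.3]
```

```bash
cat > ov.py <<'E'
from h import *
from grid import crop
def boxpts(x0,x1,y0,y1,z0,z1): 
    return np.array([(x,y,z) for z in(z0,z1) for x,y in((x0,y0),(x1,y0),(x1,y1),(x0,y1))],float)
ED=[(0,1),(1,2),(2,3),(3,0),(4,5),(5,6),(6,7),(7,4),(0,4),(1,5),(2,6),(3,7)]
def draw(a,c,W,x,y,s,col,ed=ED):
    q=(proj(c,W)-[x,y]+.5)*s
    for i,j in ed: cv2.line(a,tuple(int(v) for v in q[i]),tuple(int(v) for v in q[j]),col,1,cv2.LINE_AA)
def yawT(x,y,yaw,z=0): 
    def f(Q): return np.array([x,y,z])+np.atleast_2d(Q)/1000@Rot.from_euler('z',yaw).as_matrix().T
    return f
E
python3 - <<'E'
from ov import *
p=np.load('stand.npy')
for n,(x,y,w,h,s) in {'top':(240,130,50,95,6),'scene':(250,205,85,130,4.5)}.items():
    a=cv2.resize(cv2.imread(f'pics/{n}0.png')[y:y+h,x:x+w],None,fx=s,fy=s,interpolation=cv2.INTER_LINEAR); c=load(n)
    f=-130+p[3]
    draw(a,c,stand(p,boxpts(-168,132,-20,20,-24,0)),x,y,s,(0,255,0))
    draw(a,c,stand(p,boxpts(f-24,f,-24,24,0,14.5)),x,y,s,(255,0,0))
    draw(a,c,stand(p,boxpts(115,125.4,-20,20,0,14)),x,y,s,(255,255,0))
    s0=p[4]-0
    draw(a,c,stand(p,boxpts(s0-57.5,s0+57.5,-24,24,0,16)),x,y,s,(0,0,255))
    draw(a,c,stand(p,boxpts(s0-117,s0-57.5,-12,12,2,14)),x,y,s,(0,0,255))
    cv2.imwrite(f'pics/ov_{n}.png',a)
    if n=='top': A=a
H=max(A.shape[0],a.shape[0]); z=np.zeros((H,A.shape[1]+a.shape[1],3),np.uint8); z[:A.shape[0],:A.shape[1]]=A; z[:a.shape[0],A.shape[1]:]=a
cv2.imwrite('pics/ov1.png',z)
g=crop('pics/top0.png',330,160,60,90,6,10); g2=crop('pics/scene0.png',135,165,100,100,4,10)
z=np.zeros((560,800,3),np.uint8); z[:540,:360]=g; z[:400,380:780]=g2; cv2.imwrite('pics/tr.png',z)
E
```

```text
(no output)
```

View pics/ov1.png

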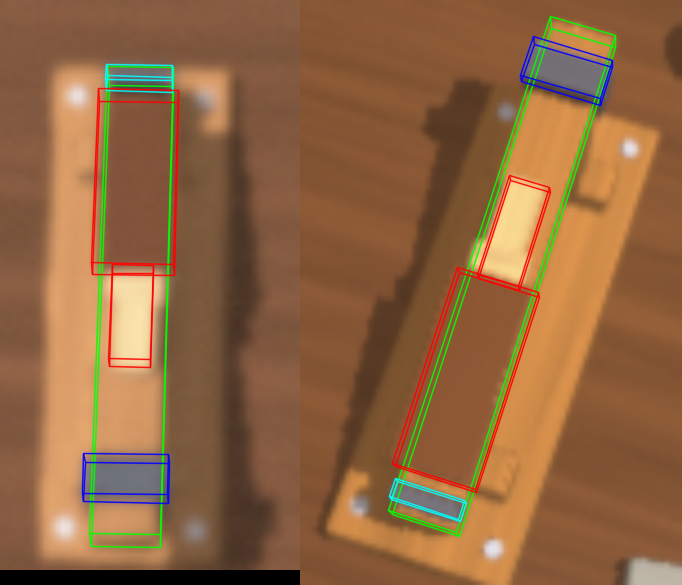

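View pics/tr.png

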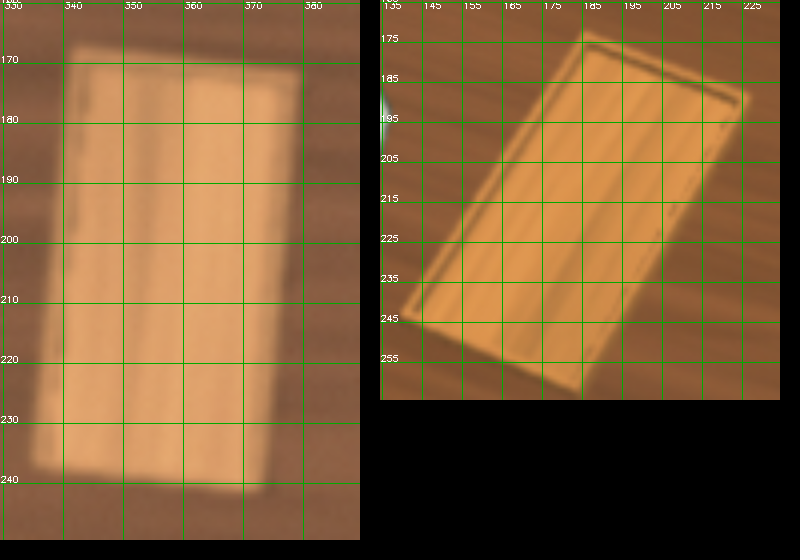

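```bash
cat > fit2.py <<'E'
from ov import *
from scipy.optimize import least_squares
T,S=load('top'),load('scene')
# tray: x far +131 ; left y +71
C={'fl':(131,71,18),'fr':(131,-71,18),'nr':(-131,-71,18),'nl':(-131,71,18)}
L=[(T,'fl',(341.2,167.3)),(T,'fr',(379.5,171.5)),(T,'nr',(373.5,241.5)),(T,'nl',(334.8,237.2)),
 (S,'nr',(185.5,172.5)),(S,'nl',(227,188.5)),(S,'fl',(185,262.5)),(S,'fr',(140,244))]
def res(p): 
    f=yawT(*p); return np.concatenate([proj(c,f(C[k]))[0]-uv for c,k,uv in L])
r=least_squares(res,[.52,-.297,-.08],loss='soft_l1'); print(r.x.round(4), res(r.x).reshape(-1,2).round(1).tolist()); np.save('tray.npy',r.x)
# whetstone
def quad(n,seed,z):
    c=load(n); hs=cv2.cvtColor(c['pixels'],cv2.COLOR_RGB2HSV)
    print(n,c['pixels'][seed[1],seed[0]])
    return c
for n,(x,y,w,h,s) in {'top':(175,185,35,70,8),'scene':(375,220,50,75,7)}.items():
    a=cv2.resize(cv2.imread(f'pics/{n}0.png')[y:y+h,x:x+w],None,fx=s,fy=s,interpolation=cv2.INTER_LINEAR); c=load(n)
    b=yawT(.4455,.312,-.066)(boxpts(-90,90,-25,25,0,25)); draw(a,c,b,x,y,s,(0,0,255))
    cv2.imwrite(f'pics/w_{n}.png',a)
    if n=='top': A=a
z=np.zeros((max(A.shape[0],a.shape[0]),A.shape[1]+a.shape[1],3),np.uint8); z[:A.shape[0],:A.shape[1]]=A; z[:a.shape[0],A.shape[1]:]=a
cv2.imwrite('pics/w.png',z)
E
python3 fit2.py
python3 - <<'E'
from h import *
s=observe(); R=Rot.from_rotvec(s['eef_rot']).as_matrix(); print(R.round(3),s['eef_pos'],s['time_s'])
E
```

```text
[ 0.5189 -0.3013 -0.076 ] [[0.2, -0.3], [-0.8, -0.4], [-0.1, -0.8], [0.5, -0.3], [0.0, -0.2], [0.6, -0.5], [-0.3, -0.3], [0.1, -0.5]]
[[ 0.937 -0.     0.349]
 [-0.349 -0.     0.937]
 [-0.    -1.    -0.   ]] [0.22704249 0.60907432 0.20545136] 1.4
```

View pics/w.png

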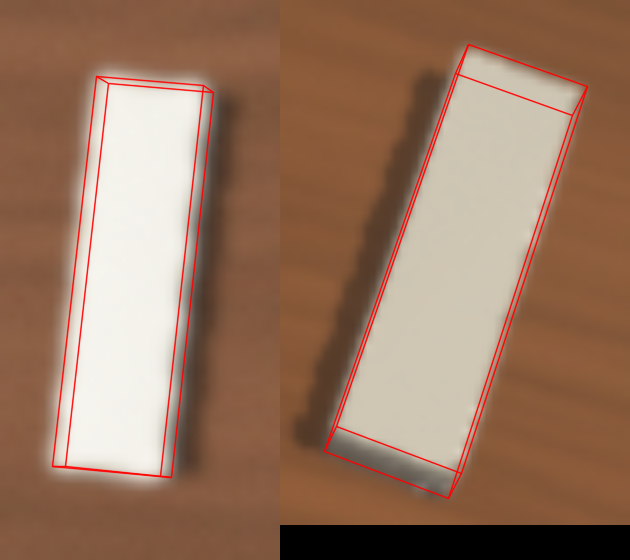

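Candidates for the whetstone (top view): (192,221) measures about 181×51 mm, (145,235) about 142×41, (195,290) is much larger, and (220,149) is the slip stone at 98×35. I choose (192,221): in the close crop the 180×50×25 box fits it.

```bash
cat > plan.py <<'E'
from h import *
p=np.load('stand.npy'); tr=np.load('tray.npy')
def bedT(x,y,z): # tool on bed: pos, R
    R=standR(p[2]); return stand(p,(x,y,z))[0], np.c_[R[:,0],-R[:,2],R[:,1]]
def flatT(x,y,z,yaw):
    R=Rot.from_euler('z',yaw).as_matrix(); return np.array([x,y,z]), np.c_[R[:,0],-R[:,2],R[:,1]]
def go(target,cur=None,step=1.0):
    s=observe()
    if cur is None: cur=(s['eef_pos'],Rot.from_rotvec(s['eef_rot']).as_matrix())
    rv=np.degrees(Rot.from_matrix(cur[1].T@target[1]).as_rotvec())
    n=int(np.ceil(np.abs(rv).max()/7.1)); 
    print('t',round(s['time_s'],2),'w',round(s['width'],4),'F',np.round(s['contact_force'],1))
    print(' turn tot',rv.round(2),'rows',n,'each',(rv/max(n,1)).round(2))
    d=target[1].T@(target[0]-cur[0])/.025; m=int(np.ceil(np.abs(d).max()/step))
    print(' shift tot(units, in target axes)',d.round(2),'rows',m,'each',(d/max(m,1)).round(3), ' in current axes',(cur[1].T@(target[0]-cur[0])/.025).round(2))
    return target
E
python3 - <<'E'
from plan import *
a=go(bedT(35,0,110)); print(a[0]); b=go(bedT(35,0,1),a); 
E
```

```text
t 1.4 w 0.0935 F [-0.3 -0.3  0.1]
 turn tot [ -2.56 -20.78  13.88] rows 3 each [-0.85 -6.93  4.63]
 shift tot(units, in target axes) [ 17.24  -3.39 -22.35] rows 23 each [ 0.75  -0.148 -0.972]  in current axes [ 24.37   0.89 -14.62]
[0.67017247 0.05375407 0.18322563]
t 1.4 w 0.0935 F [-0.3 -0.3  0.1]
 turn tot [0. 0. 0.] rows 0 each [0. 0. 0.]
 shift tot(units, in target axes) [-0.    4.36 -0.  ] rows 5 each [-0.     0.872 -0.   ]  in current axes [-0.    4.36 -0.  ]
```

{"name": "send_rows", "arguments": {
  "plan": [
    [100,0,0,0,-0.85,-6.93,4.63],
    [100,0,0,0,-0.85,-6.93,4.63],
    [100,0,0,0,-0.85,-6.93,4.63],
    [100,0.75,-0.15,-0.97,0,0,0],
    [100,0.75,-0.15,-0.97,0,0,0],
    [100,0.75,-0.15,-0.97,0,0,0],
    [100,0.75,-0.15,-0.97,0,0,0],
    [100,0.75,-0.15,-0.97,0,0,0],
    [100,0.75,-0.15,-0.97,0,0,0],
    [100,0.75,-0.15,-0.97,0,0,0],
    [100,0.75,-0.15,-0.97,0,0,0],
    [100,0.75,-0.15,-0.97,0,0,0],
    [100,0.75,-0.15,-0.97,0,0,0],
    [100,0.75,-0.15,-0.97,0,0,0],
    [100,0.75,-0.15,-0.97,0,0,0],
    [100,0.75,-0.15,-0.97,0,0,0],
    [100,0.75,-0.15,-0.97,0,0,0],
    [100,0.75,-0.15,-0.97,0,0,0],
    [100,0.75,-0.15,-0.97,0,0,0],
    [100,0.75,-0.15,-0.97,0,0,0]
  ]
}}

```text
time_s: 3.07
eef_pos: [0.534, 0.1813, 0.2038]
eef_rot: [-1.565, 0.2, 0.129]
contact_force: [0.5, 0.3, -0.9]
width: 0.0938
```

```bash
python3 - <<'E'
from plan import *
a=go(bedT(35,0,110)); 
E
```

```text
t 3.07 w 0.0938 F [ 0.5  0.3 -0.9]
 turn tot [-0.39 -3.01  2.03] rows 1 each [-0.39 -3.01  2.03]
 shift tot(units, in target axes) [ 5.44 -0.51 -5.14] rows 6 each [ 0.907 -0.086 -0.857]  in current axes [ 5.72 -0.35 -4.85]
```

{"name": "send_rows", "arguments": {
  "plan": [
    [100,0,0,0,-0.39,-3.0,2.03],
    [100,0.9,-0.09,-0.86,0,0,0],
    [100,0.9,-0.09,-0.86,0,0,0],
    [100,0.9,-0.09,-0.86,0,0,0],
    [100,0.9,-0.09,-0.86,0,0,0],
    [100,0.9,-0.09,-0.86,0,0,0],
    [100,0.9,-0.09,-0.86,0,0,0],
    [100,0,0,0,0,0,0],
    [100,0,0,0,0,0,0]
  ]
}}

```text
time_s: 3.82
eef_pos: [0.6688, 0.0537, 0.1831]
eef_rot: [-1.563, 0.189, 0.198]
contact_force: [-0.5, 0.7, 0.1]
width: 0.094
```

```bash
python3 - <<'E'
from plan import *
a=go(bedT(35,0,110)); a=go(bedT(35,0,1)); 
snap('scene','s1'); snap('top','t1')
from grid import crop
g=crop('pics/s1.png',240,180,100,140,4,20); g2=crop('pics/t1.png',225,120,80,110,4,20)
z=np.zeros((560,720,3),np.uint8); z[:560,:400]=g; z[:440,400:720]=g2; cv2.imwrite('pics/c1.png',z)
E
```

```text
t 3.82 w 0.094 F [-0.5  0.7  0.1]
 turn tot [-0.04 -0.11 -0.09] rows 1 each [-0.04 -0.11 -0.09]
 shift tot(units, in target axes) [ 0.05 -0.02  0.  ] rows 1 each [ 0.053 -0.017  0.004]  in current axes [ 0.05 -0.02  0.  ]
t 3.82 w 0.094 F [-0.5  0.7  0.1]
 turn tot [-0.04 -0.11 -0.09] rows 1 each [-0.04 -0.11 -0.09]
 shift tot(units, in target axes) [0.05 4.34 0.  ] rows 5 each [0.011 0.869 0.001]  in current axes [0.06 4.34 0.  ]
```

View pics/c1.png

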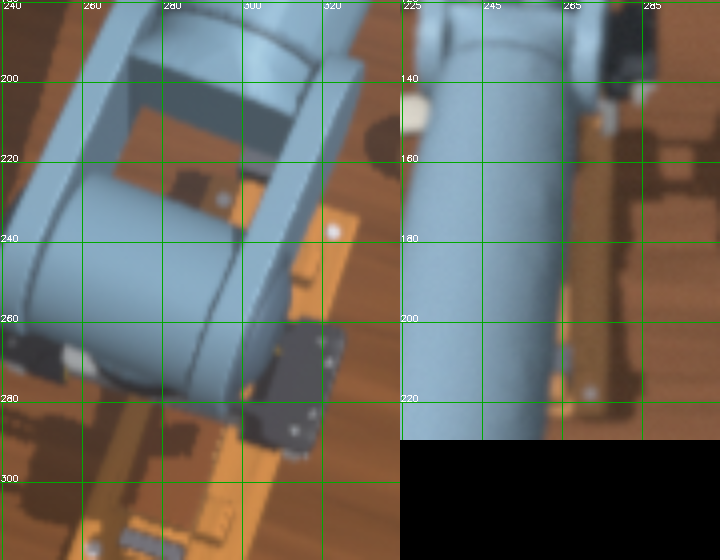

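The arm hides the strop in both views, so the pose relies on the earlier fit. Descending.

{"name": "send_rows", "arguments": {
  "plan": [
    [100,0.05,0.8,0,0,0,0],
    [100,0,0.8,0,0,0,0],
    [100,0,0.8,0,0,0,0],
    [100,0,0.8,0,0,0,0],
    [100,0,0.6,0,0,0,0],
    [100,0,0.34,0,0,0,0],
    [100,0,0.2,0,0,0,0],
    [100,0,0,0,0,0,0],
    [40,0,0,0,0,0,0],
    [40,0,0,0,0,0,0],
    [40,0,0,0,0,0,0],
    [40,0,0,0,0,0,0],
    [40,0,0,0,0,0,0],
    [40,0,0,0,0,0,0]
  ],
  "force": 25
}}

```text
time_s: 5.08
eef_pos: [0.6435, 0.0544, 0.0787]
eef_rot: [-1.563, 0.186, 0.198]
contact_force: [-0.3, -0.0, -0.7]
width: 0.0574
```

{"name": "send_rows", "arguments": {
  "plan": [
    [0,0,0,0,0,0,0],
    [0,0,0,0,0,0,0],
    [0,0,0,0,0,0,0],
    [0,0,0,0,0,0,0],
    [0,0,0,0,0,0,0]
  ],
  "force": 25
}}

```text
time_s: 5.5
eef_pos: [0.6436, 0.0542, 0.0786]
eef_rot: [-1.564, 0.186, 0.198]
contact_force: [1.3, -1.6, 0.2]
width: 0.0475
```

```bash
python3 - <<'E'
from plan import *
a=go(bedT(35,0,1)); a=go(bedT(35,0,100));
f=yawT=flatT(tr[0],tr[1],0.2,tr[2]); go(f)
E
```

```text
t 5.5 w 0.0475 F [ 1.3 -1.6  0.2]
 turn tot [ 0.03 -0.01  0.01] rows 1 each [ 0.03 -0.01  0.01]
 shift tot(units, in target axes) [ 0.02  0.04 -0.03] rows 1 each [ 0.017  0.044 -0.027]  in current axes [ 0.02  0.04 -0.03]
t 5.5 w 0.0475 F [ 1.3 -1.6  0.2]
 turn tot [ 0.03 -0.01  0.01] rows 1 each [ 0.03 -0.01  0.01]
 shift tot(units, in target axes) [ 0.02 -3.92 -0.03] rows 4 each [ 0.004 -0.979 -0.007]  in current axes [ 0.02 -3.92 -0.03]
t 5.5 w 0.0475 F [ 1.3 -1.6  0.2]
 turn tot [  0.62   4.77 -14.02] rows 2 each [ 0.31  2.38 -7.01]
 shift tot(units, in target axes) [ -3.89  -4.85 -14.56] rows 15 each [-0.26  -0.324 -0.971]  in current axes [ -6.12  -3.47 -14.19]
```

{"name": "send_rows", "arguments": {
  "plan": [
    [0,0,-0.5,0,0,0,0],
    [0,0,-0.9,0,0,0,0],
    [0,0,-0.9,0,0,0,0],
    [0,0,-0.9,0,0,0,0],
    [0,0,-0.8,0,0,0,0],
    [0,0,0,0,0,0,0],
    [0,0,0,0,0.2,1.6,-4.67],
    [0,0,0,0,0.2,1.6,-4.67],
    [0,0,0,0,0.2,1.6,-4.67],
    [0,0,0,0,0,0,0]
  ]
}}

```text
time_s: 6.33
eef_pos: [0.6644, 0.0554, 0.1739]
eef_rot: [-1.569, 0.063, -0.057]
contact_force: [-0.3, 0.9, -1.8]
width: 0.0476
```

```bash
python3 - <<'E'
from plan import *
R=Rot.from_euler('z',tr[2]).as_matrix(); q=np.array([tr[0],tr[1],0])+R@[.015,0,0]
print(q); go(flatT(q[0],q[1],.11,tr[2]))
E
```

```text
[ 0.53381136 -0.30247477  0.        ]
t 6.33 w 0.0476 F [-0.3  0.9 -1.8]
 turn tot [-0.03 -0.03 -0.21] rows 1 each [-0.03 -0.03 -0.21]
 shift tot(units, in target axes) [ -4.12   2.55 -14.67] rows 15 each [-0.275  0.17  -0.978]  in current axes [ -4.1    2.56 -14.68]
```

{"name": "send_rows", "arguments": {
  "plan": [
    [0,-0.28,0,-0.98,0,0,0],
    [0,-0.28,0,-0.98,0,0,0],
    [0,-0.28,0,-0.98,0,0,0],
    [0,-0.28,0,-0.98,0,0,0],
    [0,-0.28,0,-0.98,0,0,0],
    [0,-0.28,0,-0.98,0,0,0],
    [0,-0.28,0,-0.98,0,0,0],
    [0,-0.28,0.2,-0.98,0,0,0],
    [0,-0.28,0.3,-0.98,0,0,0],
    [0,-0.28,0.3,-0.98,0,0,0],
    [0,-0.28,0.3,-0.98,0,0,0],
    [0,-0.28,0.3,-0.98,0,0,0],
    [0,-0.28,0.3,-0.98,0,0,0],
    [0,-0.28,0.4,-0.98,0,0,0],
    [0,-0.2,0.4,-0.96,0,0,0],
    [0,0,0,0,0,0,0],
    [0,0,0,0,0,0,0]
  ]
}}

```text
time_s: 7.75
eef_pos: [0.5359, -0.3038, 0.1116]
eef_rot: [-1.567, 0.064, -0.059]
contact_force: [1.0, 0.9, 0.5]
width: 0.0477
```

```bash
python3 - <<'E'
from plan import *
q=[.5338,-.3025]; go(flatT(q[0],q[1],.0105,tr[2]))
snap('scene','s2'); snap('top','t2')
from grid import crop
g=crop('pics/s2.png',110,130,110,140,4,20); g2=crop('pics/t2.png',310,120,80,130,4,20)
z=np.zeros((560,760,3),np.uint8); z[:560,:440]=g; z[:520,440:760]=g2; cv2.imwrite('pics/c2.png',z)
E
```

```text
t 7.75 w 0.0477 F [1.  0.9 0.5]
 turn tot [-0.15 -0.13 -0.22] rows 1 each [-0.15 -0.13 -0.22]
 shift tot(units, in target axes) [-0.09  4.04  0.04] rows 5 each [-0.018  0.809  0.009]  in current axes [-0.07  4.05  0.03]
```

View pics/c2.png

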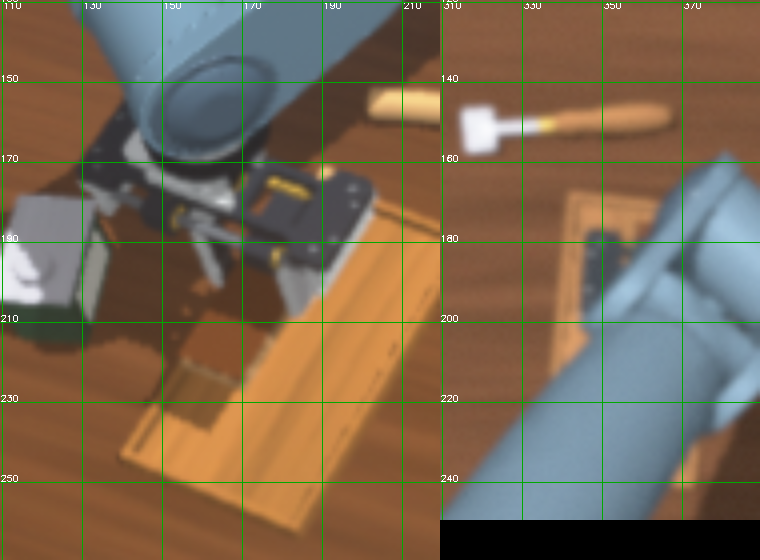

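The strop hangs level in the gripper over the tray (its front end is at about (165,225) in the scene view). Lowering it.

{"name": "send_rows", "arguments": {
  "plan": [
    [0,-0.07,0.9,0.03,-0.15,-0.13,-0.22],
    [0,0,0.9,0,0,0,0],
    [0,0,0.9,0,0,0,0],
    [0,0,0.6,0,0,0,0],
    [0,0,0.4,0,0,0,0],
    [0,0,0.2,0,0,0,0],
    [0,0,0.1,0,0,0,0],
    [0,0,0,0,0,0,0],
    [0,0,0,0,0,0,0]
  ]
}}

```text
time_s: 8.6
eef_pos: [0.5361, -0.3031, 0.0142]
eef_rot: [-1.574, 0.055, -0.062]
contact_force: [0.1, 0.1, -1.1]
width: 0.048
```

```bash
python3 - <<'E'
from plan import *
q=[.5338,-.3025]; go(flatT(q[0],q[1],.0095,tr[2]))
E
```

```text
t 8.6 w 0.048 F [ 0.1  0.1 -1.1]
 turn tot [0.22 0.12 0.27] rows 1 each [0.22 0.12 0.27]
 shift tot(units, in target axes) [-0.1   0.19  0.02] rows 1 each [-0.095  0.188  0.018]  in current axes [-0.1   0.19  0.02]
```

{"name": "send_rows", "arguments": {
  "plan": [
    [0,0,0.06,0,0,0,0],
    [0,0,0.06,0,0,0,0],
    [0,0,0.04,0,0,0,0],
    [0,0,0,0,0,0,0],
    [0,0,0,0,0,0,0]
  ]
}}

```text
time_s: 9.02
eef_pos: [0.5353, -0.3028, 0.009]
eef_rot: [-1.573, 0.056, -0.061]
contact_force: [0.3, -0.8, -1.5]
width: 0.0478
```

{"name": "send_rows", "arguments": {
  "plan": [
    [0,0,0.03,0,0,0,0],
    [0,0,0,0,0,0,0],
    [0,0,0,0,0,0,0]
  ]
}}

```text
time_s: 9.27
eef_pos: [0.5354, -0.3028, 0.0084]
eef_rot: [-1.573, 0.056, -0.061]
contact_force: [0.4, -0.4, -0.9]
width: 0.0479
```

{"name": "send_rows", "arguments": {
  "plan": [
    [65,0,0,0,0,0,0],
    [65,0,0,0,0,0,0],
    [65,0,0,0,0,0,0],
    [65,0,0,0,0,0,0],
    [65,0,-0.4,0,0,0,0],
    [65,0,-0.8,0,0,0,0],
    [65,0,-0.9,0,0,0,0],
    [65,0,-0.9,0,0,0,0],
    [65,0,-0.9,0,0,0,0],
    [65,0,-0.9,0,0,0,0],
    [65,0,-0.9,0,0,0,0],
    [100,0,-0.9,0,0,0,0]
  ]
}}

```text
time_s: 10.27
eef_pos: [0.5348, -0.3022, 0.1754]
eef_rot: [-1.573, 0.055, -0.061]
contact_force: [0.0, -0.3, 1.4]
width: 0.0649
```

```bash
python3 - <<'E'
from plan import *
a=go(flatT(.4455,.312,.2,-.066)); go(flatT(.4455,.312,.003,-.066),a)
E
```

```text
t 10.27 w 0.0649 F [ 0.  -0.3  1.4]
 turn tot [ 0.19 -0.48  0.22] rows 1 each [ 0.19 -0.48  0.22]
 shift tot(units, in target axes) [-5.19 -0.98 24.28] rows 25 each [-0.207 -0.039  0.971]  in current axes [-5.38 -1.08 24.23]
t 10.27 w 0.0649 F [ 0.  -0.3  1.4]
 turn tot [0. 0. 0.] rows 0 each [0. 0. 0.]
 shift tot(units, in target axes) [0.   7.88 0.  ] rows 8 each [0.    0.985 0.   ]  in current axes [0.   7.88 0.  ]
```

{"name": "send_rows", "arguments": {
  "plan": [
    [100,-0.2,-0.1,0.97,0.19,-0.48,0.22],
    [100,-0.2,-0.1,0.97,0,0,0],
    [100,-0.2,-0.1,0.97,0,0,0],
    [100,-0.2,-0.1,0.97,0,0,0],
    [100,-0.2,-0.1,0.97,0,0,0],
    [100,-0.2,-0.1,0.97,0,0,0],
    [100,-0.2,-0.1,0.97,0,0,0],
    [100,-0.2,-0.1,0.97,0,0,0],
    [100,-0.2,-0.1,0.97,0,0,0],
    [100,-0.2,-0.1,0.97,0,0,0],
    [100,-0.2,0,0.97,0,0,0],
    [100,-0.2,0,0.97,0,0,0],
    [100,-0.2,0,0.97,0,0,0],
    [100,-0.2,0,0.97,0,0,0],
    [100,-0.2,0,0.97,0,0,0],
    [100,-0.2,0,0.97,0,0,0],
    [100,-0.2,0,0.97,0,0,0],
    [100,-0.2,0,0.97,0,0,0],
    [100,-0.2,0,0.97,0,0,0],
    [100,-0.2,0,0.97,0,0,0]
  ]
}}

```text
time_s: 11.93
eef_pos: [0.4669, 0.1895, 0.1995]
eef_rot: [-1.569, 0.051, -0.052]
contact_force: [-0.2, 0.1, 0.1]
width: 0.0943
```

```bash
python3 - <<'E'
from plan import *
go(flatT(.4455,.312,.2,-.066)); 
snap('scene','s3'); snap('top','t3')
from grid import crop
g=crop('pics/s3.png',110,130,100,140,4,20); g2=crop('pics/t3.png',310,120,90,130,4,20)
z=np.zeros((560,760,3),np.uint8); z[:560,:400]=g; z[:520,400:760]=g2; cv2.imwrite('pics/c3.png',z)
E
```

```text
t 11.93 w 0.0943 F [-0.2  0.1  0.1]
 turn tot [-0.05  0.01  0.03] rows 1 each [-0.05  0.01  0.03]
 shift tot(units, in target axes) [-1.18 -0.02  4.83] rows 5 each [-0.236 -0.004  0.966]  in current axes [-1.18 -0.02  4.83]
```

View pics/c3.png

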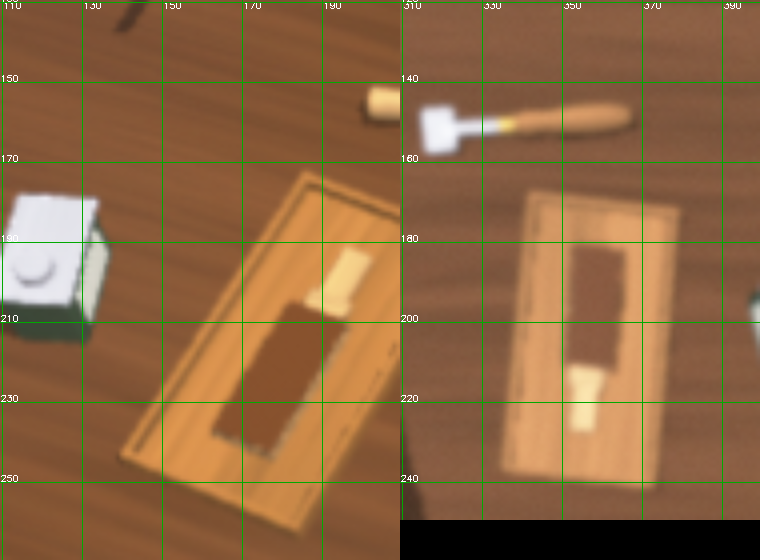

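View pics/t3.png

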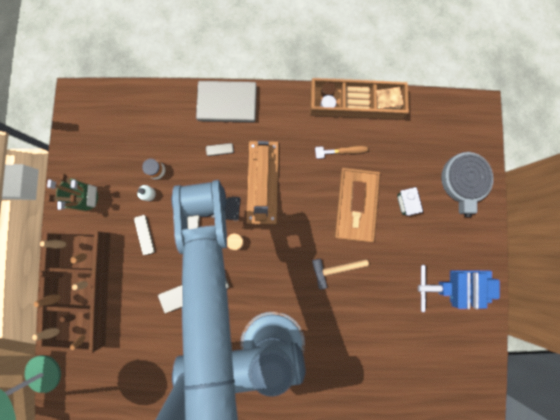

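The strop lies flat inside the tray (top view, leather at (357,196), handle at (353,227)). Next, the whetstone.

{"name": "send_rows", "arguments": {
  "plan": [
    [100,-0.24,0,0.97,0,0,0],
    [100,-0.24,0,0.97,0,0,0],
    [100,-0.24,0,0.97,0,0,0],
    [100,-0.24,0,0.97,0,0,0],
    [100,-0.22,0,0.95,0,0,0],
    [100,0,0.5,0,0,0,0],
    [100,0,0.9,0,0,0,0],
    [100,0,0.9,0,0,0,0],
    [100,0,0.9,0,0,0,0],
    [100,0,0.9,0,0,0,0],
    [100,0,0.9,0,0,0,0],
    [100,0,0.9,0,0,0,0],
    [100,0,0,0,0,0,0],
    [100,0,0,0,0,0,0]
  ]
}}

```text
time_s: 13.2
eef_pos: [0.445, 0.3093, 0.0502]
eef_rot: [-1.571, 0.055, -0.05]
contact_force: [-0.1, 0.1, 0.8]
width: 0.0938
```

```bash
python3 - <<'E'
from plan import *
go(flatT(.4455,.312,.004,-.066)); 
snap('scene','s4')
from grid import crop
g=crop('pics/s4.png',340,180,120,120,5,20); cv2.imwrite('pics/c4.png',g)
E
```

```text
t 13.2 w 0.0938 F [-0.1  0.1  0.8]
 turn tot [ 0.06 -0.05 -0.19] rows 1 each [ 0.06 -0.05 -0.19]
 shift tot(units, in target axes) [0.01 1.85 0.11] rows 2 each [0.006 0.924 0.055]  in current axes [0.02 1.85 0.11]
```

View pics/c4.png

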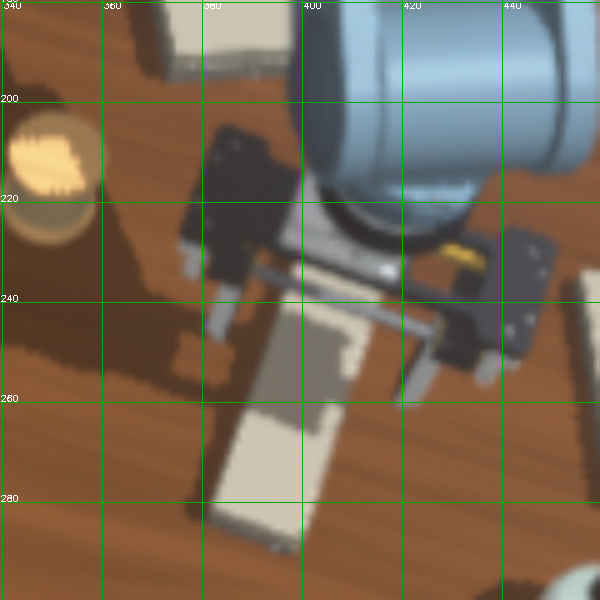

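The open fingers straddle the stone, at (383,245) and (421,257) in the scene view. Down and grip.

{"name": "send_rows", "arguments": {
  "plan": [
    [100,0,0.7,0.11,0,0,-0.19],
    [100,0,0.6,0,0,0,0],
    [100,0,0.35,0,0,0,0],
    [100,0,0.18,0,0,0,0],
    [100,0,0,0,0,0,0],
    [100,0,0,0,0,0,0],
    [45,0,0,0,0,0,0],
    [45,0,0,0,0,0,0],
    [45,0,0,0,0,0,0],
    [45,0,0,0,0,0,0],
    [45,0,0,0,0,0,0],
    [45,0,0,0,0,0,0],
    [0,0,0,0,0,0,0],
    [0,0,0,0,0,0,0],
    [0,0,0,0,0,0,0],
    [0,0,0,0,0,0,0]
  ],
  "force": 45
}}

```text
time_s: 14.58
eef_pos: [0.4458, 0.313, 0.0054]
eef_rot: [-1.571, 0.05, -0.053]
contact_force: [-1.1, -4.0, 2.8]
width: 0.0496
```

```bash
python3 - <<'E'
from plan import *
go(flatT(.4455,.312,.004,-.066)); 
a=go(bedT(21,0,130)); print(a[0])
E
```

```text
t 14.58 w 0.0496 F [-1.1 -4.   2.8]
 turn tot [0.04 0.03 0.13] rows 1 each [0.04 0.03 0.13]
 shift tot(units, in target axes) [-0.01  0.06 -0.04] rows 1 each [-0.009  0.056 -0.042]  in current axes [-0.01  0.06 -0.04]
t 14.58 w 0.0496 F [-1.1 -4.   2.8]
 turn tot [-0.47 -4.18 14.16] rows 2 each [-0.23 -2.09  7.08]
 shift tot(units, in target axes) [  6.34  -9.86 -10.44] rows 11 each [ 0.577 -0.896 -0.949]  in current axes [ 9.3  -8.   -9.79]
[0.66144194 0.05368624 0.20602417]
```

{"name": "send_rows", "arguments": {
  "plan": [
    [0,0,-0.3,0,0,0,0],
    [0,0,-0.7,0,0,0,0],
    [0,0,-0.9,0,0,0,0],
    [0,0,-0.9,0,0,0,0],
    [0,0,-0.9,0,0,0,0],
    [0,0,-0.9,0,0,0,0],
    [0,0,-0.9,0,0,0,0],
    [0,0,-0.9,0,0,0,0],
    [0,0,-0.9,0,0,0,0],
    [0,0,-0.7,0,0,0,0],
    [0,0,0,0,-0.16,-1.4,4.72],
    [0,0,0,0,-0.16,-1.4,4.72],
    [0,0,0,0,-0.16,-1.4,4.72],
    [0,0,0,0,0,0,0]
  ]
}}

```text
time_s: 15.75
eef_pos: [0.4465, 0.3134, 0.204]
eef_rot: [-1.561, 0.189, 0.199]
contact_force: [-0.8, -1.1, -4.4]
width: 0.0495
```

```bash
python3 - <<'E'
from plan import *
a=go(bedT(21,0,110))
snap('scene','s5'); snap('top','t5')
from grid import crop
g=crop('pics/s5.png',340,140,120,140,4,20); g2=crop('pics/t5.png',150,160,80,100,4,20)
z=np.zeros((560,800,3),np.uint8); z[:560,:480]=g; z[:400,480:800]=g2; cv2.imwrite('pics/c5.png',z)
E
```

```text
t 15.75 w 0.0495 F [-0.8 -1.1 -4.4]
 turn tot [-0.1  -0.05 -0.13] rows 1 each [-0.1  -0.05 -0.13]
 shift tot(units, in target axes) [  8.24  -1.35 -10.45] rows 11 each [ 0.749 -0.122 -0.95 ]  in current axes [  8.25  -1.38 -10.44]
```

View pics/c5.png

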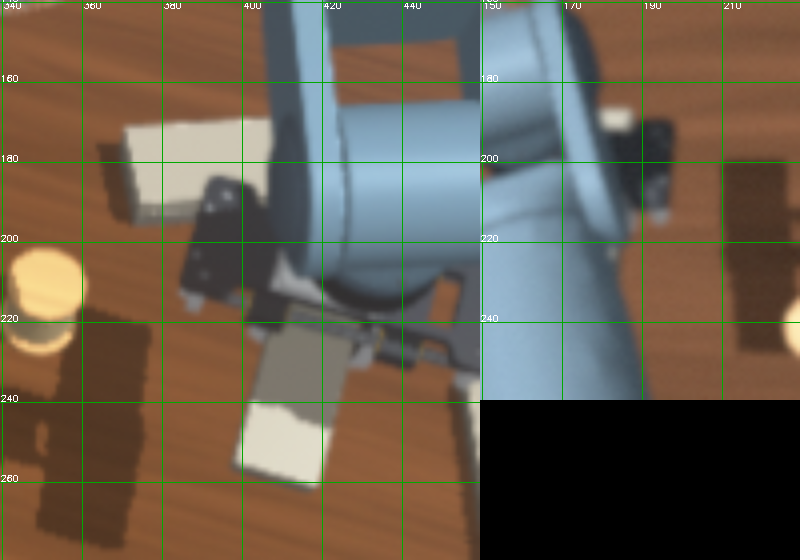

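```bash
python3 - <<'E'
from h import *
s=observe(); R=Rot.from_rotvec(s['eef_rot']).as_matrix(); t=s['eef_pos']
S=load('scene');T=load('top')
for e in(-3,0,3):
    Q=np.array([(90+e,-19.6,-25),(90+e,-19.6,25),(90+e,5.4,-25),(90+e,5.4,25)])/1000
    W=t+Q@R.T
    print(e,'scene',proj(S,W).round(1).tolist(),'top',proj(T,W).round(1).tolist())
from grid import crop
g=crop('pics/s5.png',390,225,40,45,10,5); g2=crop('pics/t5.png',170,178,35,45,10,5)
cv2.imwrite('pics/c6.png',np.hstack([g,g2]))
E
```

```text
-3 scene [[399.0, 252.7], [419.7, 258.8], [397.4, 254.9], [417.8, 261.0]] top [[186.9, 187.8], [171.6, 187.5], [188.5, 190.7], [173.5, 190.4]]
0 scene [[398.6, 253.9], [419.4, 260.0], [397.1, 256.1], [417.5, 262.1]] top [[187.0, 186.9], [171.7, 186.6], [188.6, 189.8], [173.6, 189.6]]
3 scene [[398.3, 255.1], [419.1, 261.2], [396.8, 257.3], [417.2, 263.3]] top [[187.1, 186.1], [171.8, 185.8], [188.7, 189.0], [173.7, 188.7]]
```

View pics/c6.png

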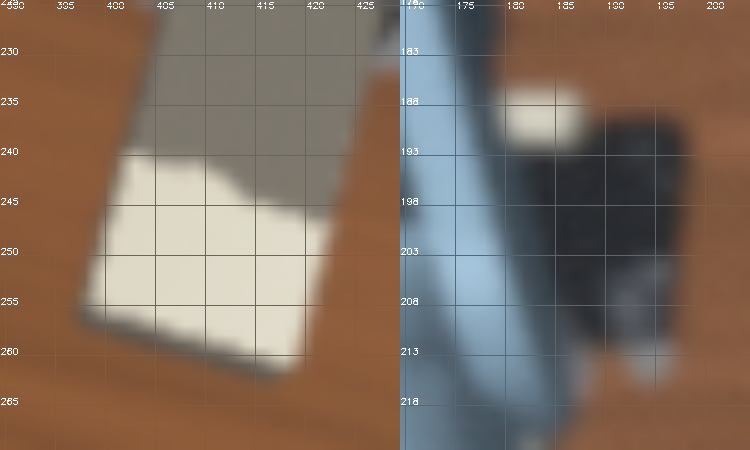

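{"name": "send_rows", "arguments": {
  "plan": [
    [0,0.74,0,-0.95,-0.1,-0.05,-0.13],
    [0,0.74,0,-0.95,0,0,0],
    [0,0.74,0,-0.95,0,0,0],
    [0,0.74,0,-0.95,0,0,0],
    [0,0.74,0,-0.95,0,0,0],
    [0,0.74,0,-0.95,0,0,0],
    [0,0.74,0,-0.95,0,0,0],
    [0,0.74,0,-0.95,0,0,0],
    [0,0.74,0,-0.95,0,0,0],
    [0,0.74,0,-0.95,0,0,0],
    [0,0.74,0,-0.95,0,0,0],
    [0,0,0,0,0,0,0],
    [0,0,0,0,0,0,0]
  ]
}}

```text
time_s: 16.93
eef_pos: [0.645, 0.0536, 0.156]
eef_rot: [-1.563, 0.185, 0.196]
contact_force: [0.0, 0.6, -5.0]
width: 0.0495
```

```bash
python3 - <<'E'
from plan import *
a=go(bedT(19,0,35)); 
E
```

```text
t 16.93 w 0.0495 F [ 0.   0.6 -5. ]
 turn tot [-0.01 -0.04  0.16] rows 1 each [-0.01 -0.04  0.16]
 shift tot(units, in target axes) [ 0.07  1.7  -0.  ] rows 2 each [ 0.037  0.85  -0.   ]  in current axes [ 0.07  1.7  -0.  ]
```

{"name": "send_rows", "arguments": {
  "plan": [
    [0,0.07,0.5,0,0,0,0.16],
    [0,0,0.6,0,0,0,0],
    [0,0,0.4,0,0,0,0],
    [0,0,0.2,0,0,0,0],
    [0,0,0,0,0,0,0],
    [0,0,0,0,0,0,0]
  ]
}}

```text
time_s: 17.43
eef_pos: [0.6363, 0.0545, 0.1149]
eef_rot: [-1.564, 0.185, 0.2]
contact_force: [-0.2, -1.1, -3.7]
width: 0.0497
```

```bash
python3 - <<'E'
from plan import *
a=go(bedT(19,0,5.4))
S=snap('scene','s6'); T=snap('top','t6')
s=observe(); R=Rot.from_rotvec(s['eef_rot']).as_matrix(); t=s['eef_pos']
from ov import *
x,y,w,h,sc=245,195,90,135,4.4
a=cv2.resize(cv2.imread('pics/s6.png')[y:y+h,x:x+w],None,fx=sc,fy=sc)
b=a.copy()
Q=np.array([(X,Y,Z) for Y in(5.4,-19.6) for X,Z in((-88.5,-25),(91.5,-25),(91.5,25),(-88.5,25))])/1000
draw(b,S,t+Q@R.T,x,y,sc,(0,0,255))
draw(b,S,stand(p,boxpts(115,125.4,-20,20,0,14)),x,y,sc,(255,255,0))
draw(b,S,stand(p,boxpts(-168,132,-20,20,-24,0)),x,y,sc,(0,255,0))
cv2.imwrite('pics/c7.png',np.hstack([a,b]))
E
```

```text
t 17.43 w 0.0497 F [-0.2 -1.1 -3.7]
 turn tot [ 0.05  0.1  -0.02] rows 1 each [ 0.05  0.1  -0.02]
 shift tot(units, in target axes) [ 0.01  1.2  -0.04] rows 2 each [ 0.005  0.602 -0.02 ]  in current axes [ 0.01  1.2  -0.04]
```

View pics/c7.png

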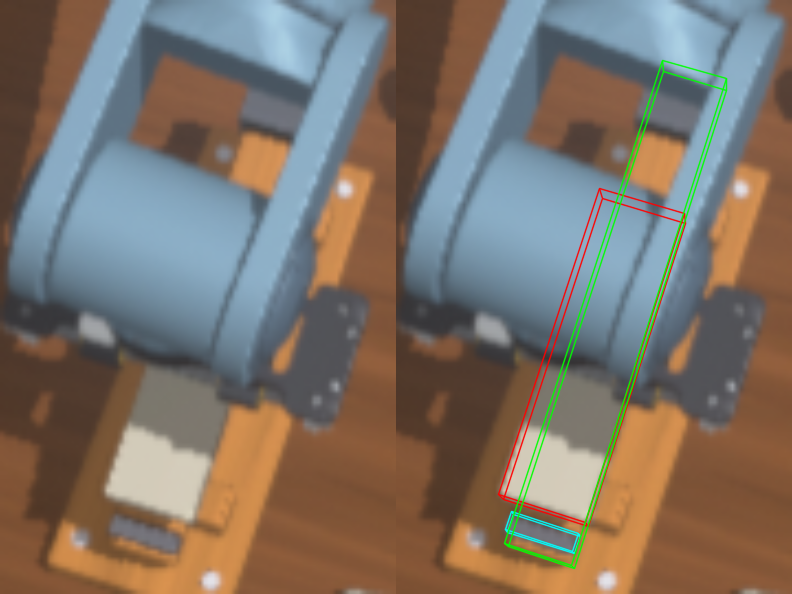

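```bash
python3 - <<'E'
from grid import *
import numpy as np
g=crop('pics/s6.png',264,290,36,38,16,5); cv2.imwrite('pics/c8.png',g)
E
```

```text
(no output)
```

View pics/c8.png

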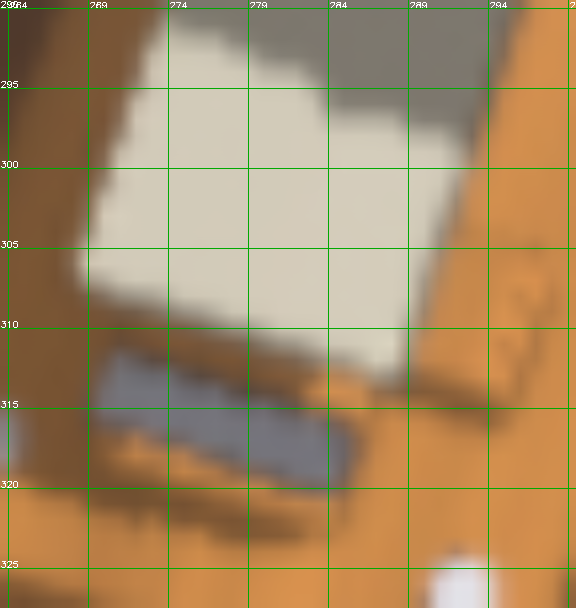

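```bash
python3 - <<'E'
from plan import *
S=load('scene'); R=standR(p[2]); O=np.array([p[0],p[1],.085])
def onbed(uv,z):
    o,v=ray(S,uv); o=R.T@(o-O); v=v@R; return (o+v*((z/1000-o[2])/v[:,2])[:,None])*1000
s=observe(); print('tcp in stand',(R.T@(s['eef_pos']-O)*1000).round(1))
for z in(53,55): print('stone',onbed([(268.6,307.3),(288.5,313.4)],z).round(1))
print('stop top',onbed([(270.5,311.4),(286.1,316.1)],14).round(1))
print('stop back bottom',onbed([(269.4,315.75),(285.1,320.3)],0).round(1))
E
```

```text
tcp in stand [19.4  0.6 36.7]
stone [[111.2 -22.7  53. ]
 [110.4  27.5  53. ]]
stone [[111.3 -22.4  55. ]
 [110.6  27.7  55. ]]
stop top [[116.5 -20.1  14. ]
 [115.6  20.4  14. ]]
stop back bottom [[126.6 -21.    0. ]
 [125.3  19.9   0. ]]
```

```bash
python3 - <<'E'
from plan import *
S=load('scene'); R=standR(p[2]); O=np.array([p[0],p[1],.085])
def onbed(uv,z):
    o,v=ray(S,uv); o=R.T@(o-O); v=v@R; return (o+v*((z/1000-o[2])/v[:,2])[:,None])*1000
print(onbed([(268.6,307.3),(273.8,290.4),(270.3,301.7),(288.5,313.4),(292.6,299.8),(290.9,305.4),(295.9,290.4)],55).round(1))
# finger visible positions / top view
from grid import crop
g=crop('pics/t6.png',235,125,60,100,5.6,10); g2=crop('pics/s6.png',245,255,90,60,5,10)
z=np.zeros((600,800,3),np.uint8); z[:g.shape[0],:g.shape[1]]=g; z[:g2.shape[0],340:340+g2.shape[1]]=g2; cv2.imwrite('pics/c9.png',z)
E
```

```text
[[111.3 -22.4  55. ]
 [ 68.9 -23.3  55. ]
 [ 97.3 -22.8  55. ]
 [110.6  27.7  55. ]
 [ 76.7  27.1  55. ]
 [ 90.7  27.3  55. ]
 [ 52.8  27.8  55. ]]
```

View pics/c9.png

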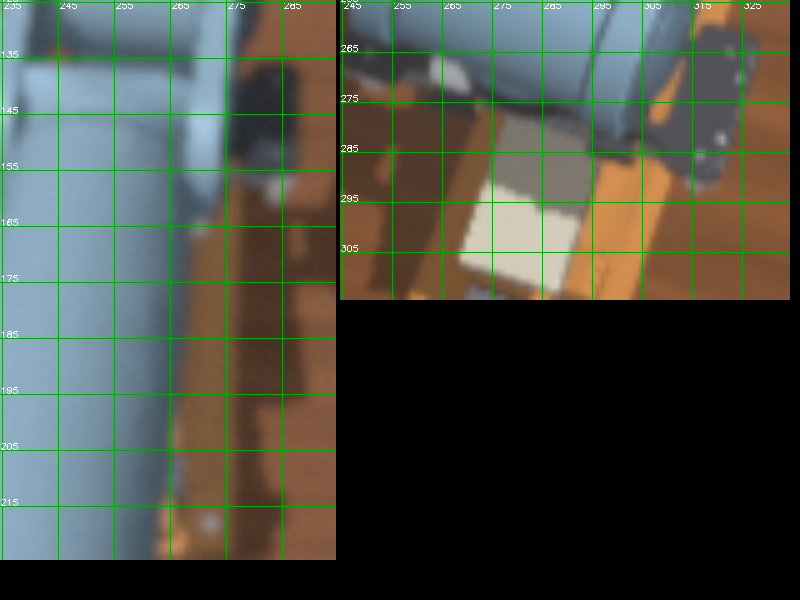

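{"name": "send_rows", "arguments": {
  "plan": [
    [0,0,0.4,-0.07,0,0,0],
    [0,0,0.4,0,0,0,0],
    [0,0,0.2,0,0,0,0],
    [0,0,0.1,0,0,0,0],
    [0,0,0,0,0,0,0],
    [0,0,0,0,0,0,0]
  ]
}}

```text
time_s: 18.03
eef_pos: [0.6299, 0.0521, 0.088]
eef_rot: [-1.564, 0.186, 0.2]
contact_force: [0.5, -0.1, -4.2]
width: 0.0499
```

```bash
python3 - <<'E'
from plan import *
R=standR(p[2]); O=np.array([p[0],p[1],.085])
s=observe(); print('tcp in stand',(R.T@(s['eef_pos']-O)*1000).round(1),s['contact_force'].round(1))
go(bedT(19,0,5.4)); snap('scene','s7')
from grid import crop
g=crop('pics/s7.png',260,280,38,46,13,5); cv2.imwrite('pics/c10.png',g)
E
```

```text
tcp in stand [19.  -1.4  7.8] [ 0.5 -0.1 -4.2]
t 18.03 w 0.0499 F [ 0.5 -0.1 -4.2]
 turn tot [ 0.03  0.06 -0.03] rows 1 each [ 0.03  0.06 -0.03]
 shift tot(units, in target axes) [0.   0.1  0.05] rows 1 each [0.    0.098 0.055]  in current axes [0.   0.1  0.05]
```

View pics/c10.png

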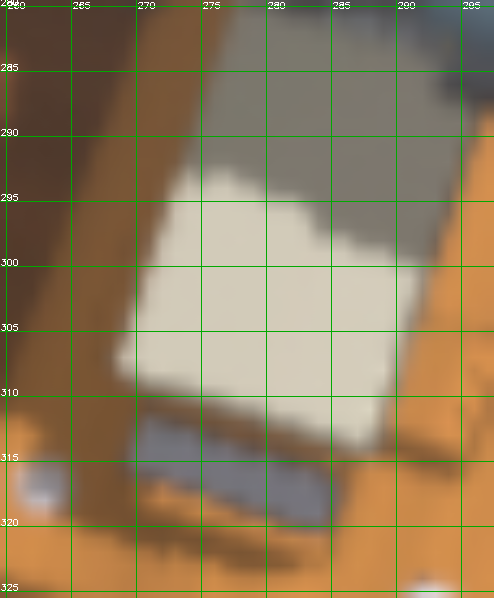

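```bash
cat >> plan.py <<'E'
def onbed(uv,z,n='scene'):
    S=load(n); R=standR(p[2]); O=np.array([p[0],p[1],.085])
    o,v=ray(S,uv); o=R.T@(o-O); v=v@R; return (o+v*((z/1000-o[2])/v[:,2])[:,None])*1000
E
python3 - <<'E'
from plan import *
print(onbed([(268.7,308.1),(288,313.9),(273.3,293.3),(291.4,300.7)],27.4).round(1))
print('stop',onbed([(270.5,311.7),(286,316.4)],14).round(1),onbed([(269.3,316),(284.8,320.4)],0).round(1))
E
```

```text
[[111.1 -25.2  27.4]
 [110.1  24.4  27.4]
 [ 73.1 -25.9  27.4]
 [ 76.9  22.5  27.4]]
stop [[117.2 -19.8  14. ]
 [116.4  20.4  14. ]] [[127.3 -21.1   0. ]
 [125.8  19.3   0. ]]
```

{"name": "send_rows", "arguments": {
  "plan": [
    [0,0,0.03,0.02,0,0,0],
    [0,0,0.03,0,0,0,0],
    [0,0,0,0,0,0,0],
    [0,0,0,0,0,0,0]
  ]
}}

```text
time_s: 18.42
eef_pos: [0.6297, 0.0526, 0.0869]
eef_rot: [-1.564, 0.185, 0.199]
contact_force: [-0.0, -0.3, -4.6]
width: 0.0495
```

{"name": "send_rows", "arguments": {
  "plan": [
    [0,0,0.03,0,0,0,0],
    [0,0,0,0,0,0,0],
    [0,0,0,0,0,0,0]
  ]
}}

```text
time_s: 18.67
eef_pos: [0.6294, 0.0526, 0.086]
eef_rot: [-1.564, 0.186, 0.199]
contact_force: [0.1, -0.3, -4.9]
width: 0.0498
```

```bash
cat >> plan.py <<'E'
def st():
    R=standR(p[2]); O=np.array([p[0],p[1],.085]); s=observe()
    print('tcp in stand',(R.T@(s['eef_pos']-O)*1000).round(2),'F stand',(R.T@s['contact_force']).round(2),'M',(R.T@s['wrist_torque']).round(2),'t',round(s['time_s'],2),'w',round(s['width'],4))
E
python3 -c "
from plan import *
st()"
```

```text
tcp in stand [18.99 -0.86  5.81] F stand [ 1.29 -0.29 -4.76] M [ 0.01 -0.27 -0.  ] t 18.67 w 0.0498
```

No contact yet; the force still shows the stone's full weight. Continuing in small steps.

{"name": "send_rows", "arguments": {
  "plan": [
    [0,0,0.03,0,0,0,0],
    [0,0,0,0,0,0,0],
    [0,0,0,0,0,0,0]
  ]
}}

```text
time_s: 18.92
eef_pos: [0.6294, 0.0526, 0.0855]
eef_rot: [-1.564, 0.185, 0.199]
contact_force: [0.6, -0.5, -4.3]
width: 0.0497
```

{"name": "send_rows", "arguments": {
  "plan": [
    [0,0,0.03,0,0,0,0],
    [0,0,0,0,0,0,0],
    [0,0,0,0,0,0,0]
  ]
}}

```text
time_s: 19.17
eef_pos: [0.6294, 0.0526, 0.0854]
eef_rot: [-1.564, 0.185, 0.199]
contact_force: [-0.8, -0.2, 0.3]
width: 0.0495
```

{"name": "send_rows", "arguments": {
  "plan": [
    [0,0,0.03,0,0,0,0],
    [0,0,0,0,0,0,0],
    [0,0,0,0,0,0,0]
  ]
}}

```text
time_s: 19.42
eef_pos: [0.6294, 0.0525, 0.0853]
eef_rot: [-1.564, 0.185, 0.199]
contact_force: [-1.9, -0.1, 5.3]
width: 0.0498
```

The stone is seated: the force went from −4.8 N to +5 N. Opening slowly and backing off.

{"name": "send_rows", "arguments": {
  "plan": [
    [58,0,0,0,0,0,0],
    [62,0,0,0,0,0,0],
    [80,0,0,0,0,0,0],
    [80,0,0,0,0,0,0],
    [90,0,0,0,0,0,0],
    [90,0,0,0,0,0,0],
    [90,0,-0.3,0,0,0,0],
    [90,0,-0.7,0,0,0,0],
    [90,0,-0.9,0,0,0,0],
    [90,0,-0.9,0,0,0,0],
    [90,0,-0.9,0,0,0,0],
    [90,0,-0.9,0,0,0,0]
  ]
}}

```text
time_s: 20.42
eef_pos: [0.6571, 0.0529, 0.1972]
eef_rot: [-1.564, 0.185, 0.199]
contact_force: [-0.3, -0.3, -0.4]
width: 0.0846
```

```bash
python3 -c "
from plan import *
st()
from grid import crop
snap('scene','s8')
cv2.imwrite('pics/c11.png',np.hstack([crop('pics/s8.png',250,200,80,130,4.4,10),crop('pics/s8.png',260,280,36,44,13,5)]))
go(bedT(-163,0,60))
"
```

```text
tcp in stand [ 18.96  -0.79 120.34] F stand [-0.18 -0.27 -0.46] M [ 0.04 -0.11  0.03] t 20.42 w 0.0846
t 20.47 w 0.0848 F [ 1.  -0.8  2.3]
 turn tot [0.08 0.05 0.53] rows 1 each [0.08 0.05 0.53]
 shift tot(units, in target axes) [-7.35  2.65  0.04] rows 8 each [-0.918  0.332  0.005]  in current axes [-7.37  2.59  0.05]
```

View pics/c11.png

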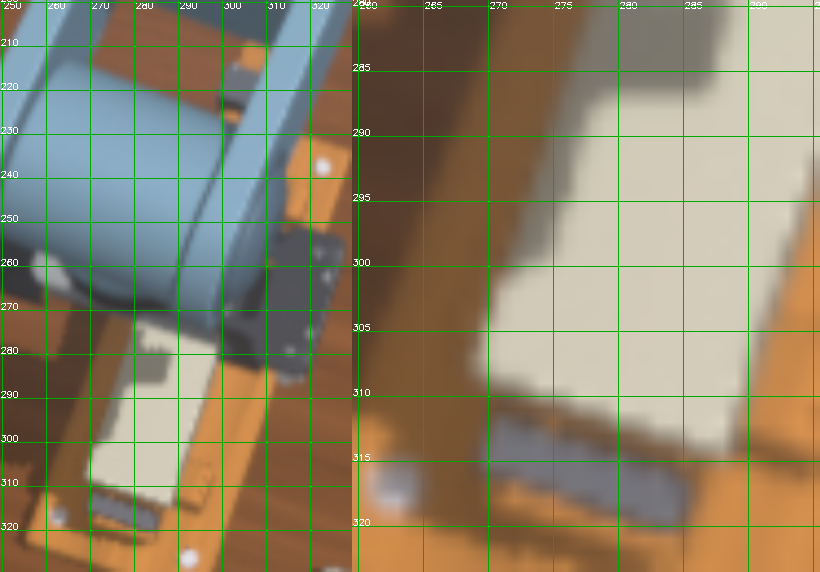

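The stone lies on the bed about 5 mm short of the stop (front corners at (269,309) and (288,314)). Moving behind the jaw with the fingers shut.

{"name": "send_rows", "arguments": {
  "plan": [
    [50,-0.93,0,0,0,0,0],
    [20,-0.93,0,0,0,0,0],
    [0,-0.93,0,0,0,0,0],
    [0,-0.93,0.2,0,0,0,0],
    [0,-0.93,0.3,0,0,0,0],
    [0,-0.93,0.4,0,0,0,0],
    [0,-0.93,0.4,0,0,0,0],
    [0,-0.93,0.4,0.04,0,0,0],
    [0,0,0.4,0,0,0,0],
    [0,0,0.3,0,0,0,0],
    [0,0,0,0,0,0,0],
    [0,0,0,0,0,0,0]
  ],
  "force": 20
}}

```text
time_s: 21.47
eef_pos: [0.4622, 0.052, 0.182]
eef_rot: [-1.564, 0.186, 0.2]
contact_force: [-0.2, 0.2, 0.2]
width: 0.0081
```

```bash
python3 -c "
from plan import *
st()
from ov import *
x,y,w,h,s=280,170,60,100,5.8
A=[]
for n,nm in(('scene','s9'),('top','t9')):
    c=snap(n,nm)
    if n=='top': x,y,w,h,s=235,135,50,100,5.8
    a=cv2.resize(cv2.imread(f'pics/{nm}.png')[y:y+h,x:x+w],None,fx=s,fy=s)
    f=-130+p[3]; draw(a,c,stand(p,boxpts(f-24,f,-24,24,0,14.5)),x,y,s,(255,0,0)); draw(a,c,stand(p,boxpts(-168,132,-20,20,-24,0)),x,y,s,(0,255,0)); A.append(a)
cv2.imwrite('pics/c12.png',np.hstack(A))
go(bedT(-165,0,5))
"
```

```text
tcp in stand [-1.6647e+02 -1.2000e-01  5.8320e+01] F stand [-0.24  0.2   0.1 ] M [-0.01 -0.11  0.07] t 21.47 w 0.0081
t 21.57 w 0.0015 F [-0.1  0.1 -0.6]
 turn tot [0.04 0.06 0.02] rows 1 each [0.04 0.06 0.02]
 shift tot(units, in target axes) [0.04 2.16 0.01] rows 3 each [0.015 0.721 0.002]  in current axes [0.04 2.16 0.01]
```

View pics/c12.png

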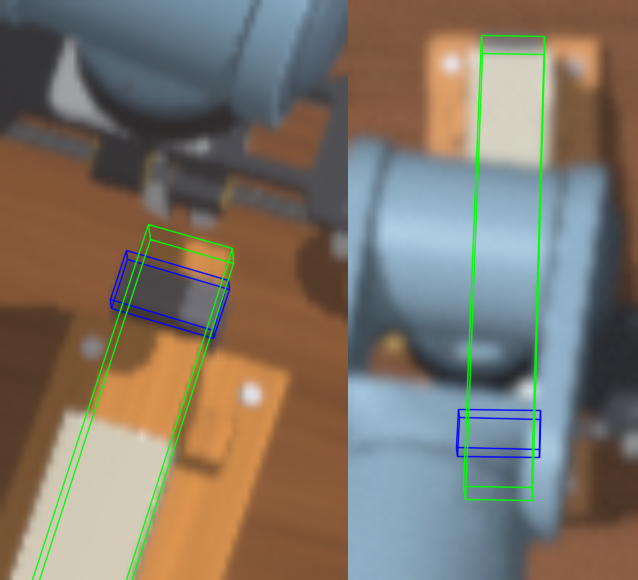

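{"name": "send_rows", "arguments": {
  "plan": [
    [0,0,0.6,0,0,0,0],
    [0,0,0.6,0,0,0,0],
    [0,0,0.5,0,0,0,0],
    [0,0,0.25,0,0,0,0],
    [0,0,0.1,0,0,0,0],
    [0,0,0,0,0,0,0],
    [0,0,0,0,0,0,0]
  ]
}}

```text
time_s: 22.15
eef_pos: [0.4499, 0.0519, 0.1332]
eef_rot: [-1.564, 0.185, 0.199]
contact_force: [-0.4, -0.7, -0.1]
width: 0.0001
```

```bash
python3 -c "
from plan import *
print(onbed([(290.7,240.2),(309.7,245.4)],25).round(1))
print('front',onbed([(268.7,308.6),(288.3,314.1)],25).round(1))
a=go(bedT(-165,0,6)); st()
"
```

```text
[[-68.7 -26.5  25. ]
 [-69.9  23.7  25. ]]
front [[112.1 -25.1  25. ]
 [110.1  25.   25. ]]
t 22.15 w 0.0001 F [-0.4 -0.7 -0.1]
 turn tot [0.04 0.06 0.05] rows 1 each [0.04 0.06 0.05]
 shift tot(units, in target axes) [0.06 0.08 0.01] rows 1 each [0.061 0.081 0.005]  in current axes [0.06 0.08 0.01]
tcp in stand [-1.6652e+02 -1.3000e-01  8.0300e+00] F stand [-0.35 -0.74 -0.17] M [ 0.05 -0.12 -0.02] t 22.15 w 0.0001
```

{"name": "send_rows", "arguments": {
  "plan": [
    [0,0,0.08,0,0,0,0],
    [0,0.1,0,0,0,0,0],
    [0,0.1,0,0,0,0,0],
    [0,0.1,0,0,0,0,0],
    [0,0.1,0,0,0,0,0],
    [0,0.1,0,0,0,0,0],
    [0,0.1,0,0,0,0,0],
    [0,0.1,0,0,0,0,0],
    [0,0.1,0,0,0,0,0]
  ]
}}

```text
time_s: 22.9
eef_pos: [0.4684, 0.0521, 0.1259]
eef_rot: [-1.564, 0.186, 0.2]
contact_force: [-2.4, 0.2, 3.4]
width: 0.0
```

```bash
python3 -c "
from plan import *
st()"
```

```text
tcp in stand [-1.4684e+02 -8.0000e-02  5.4400e+00] F stand [-3.11  0.23  2.76] M [-0.06  0.42 -0.04] t 22.9 w 0.0
```

{"name": "send_rows", "arguments": {
  "plan": [
    [0,0.1,-0.03,0,0,0,0],
    [0,0.12,0,0,0,0,0],
    [0,0.12,0,0,0,0,0],
    [0,0.12,0,0,0,0,0],
    [0,0.12,0,0,0,0,0],
    [0,0.12,0,0,0,0,0],
    [0,0.12,0,0,0,0,0],
    [0,0.12,0,0,0,0,0],
    [0,0.12,0,0,0,0,0],
    [0,0.12,0,0,0,0,0],
    [0,0.12,0,0,0,0,0],
    [0,0.1,0,0,0,0,0],
    [0,0.1,0,0,0,0,0],
    [0,0.06,0,0,0,0,0]
  ]
}}

```text
time_s: 24.07
eef_pos: [0.5065, 0.0526, 0.117]
eef_rot: [-1.564, 0.185, 0.199]
contact_force: [-3.1, -1.1, -1.1]
width: 0.0003
```

```bash
python3 -c "
from plan import *
st()"
```

```text
tcp in stand [-1.0769e+02  7.0000e-02  6.0600e+00] F stand [-2.71 -1.04 -1.86] M [0.02 0.47 0.02] t 24.07 w 0.0003
```

{"name": "send_rows", "arguments": {
  "plan": [
    [0,0.06,0,0,0,0,0],
    [0,0.06,0,0,0,0,0],
    [0,0.06,0,0,0,0,0],
    [0,0.06,0,0,0,0,0],
    [0,0,0,0,0,0,0]
  ]
}}

```text
time_s: 24.48
eef_pos: [0.5121, 0.0526, 0.1156]
eef_rot: [-1.564, 0.186, 0.2]
contact_force: [-3.8, -0.4, -0.6]
width: 0.0006
```

```bash
python3 -c "
from plan import *
st(); snap('scene','s10')
from grid import crop
cv2.imwrite('pics/c13.png',np.hstack([crop('pics/s10.png',250,200,80,130,4.4,10),crop('pics/s10.png',260,280,36,44,13,5)]))
"
```

```text
tcp in stand [-1.0193e+02  6.0000e-02  6.0700e+00] F stand [-3.52 -0.34 -1.54] M [ 0.03  0.61 -0.03] t 24.48 w 0.0006
```

View pics/c13.png

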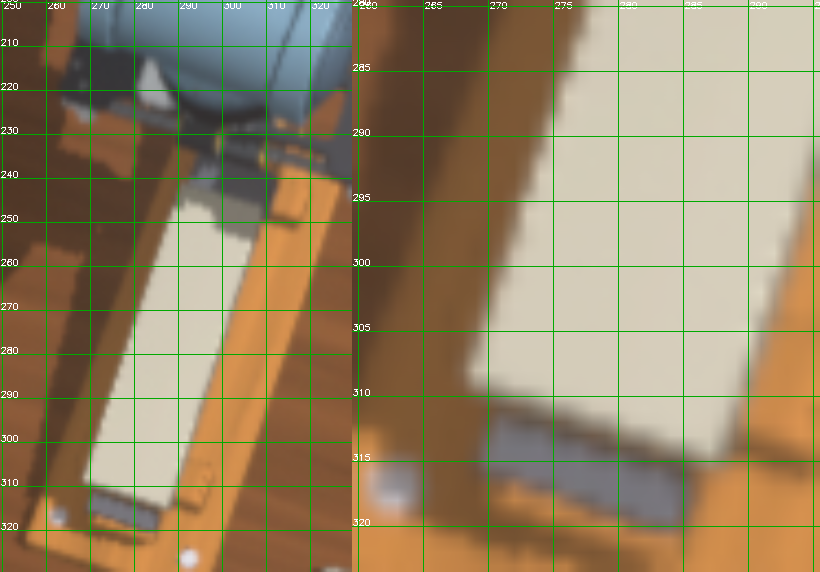

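{"name": "send_rows", "arguments": {
  "plan": [
    [0,0.04,0,0,0,0,0],
    [0,0.04,0,0,0,0,0],
    [0,0.04,0,0,0,0,0],
    [0,0,0,0,0,0,0]
  ]
}}

```text
time_s: 24.87
eef_pos: [0.5145, 0.0526, 0.115]
eef_rot: [-1.564, 0.187, 0.201]
contact_force: [-7.2, 0.3, 2.2]
width: 0.0005
```

{"name": "send_rows", "arguments": {
  "plan": [
    [0,0.03,0,0,0,0,0],
    [0,0.03,0,0,0,0,0],
    [0,0,0,0,0,0,0]
  ]
}}

```text
time_s: 25.12
eef_pos: [0.5146, 0.0526, 0.115]
eef_rot: [-1.563, 0.19, 0.204]
contact_force: [-11.0, -0.7, 5.5]
width: 0.0003
```

```bash
python3 -c "
from plan import *
st()"
```

```text
tcp in stand [-9.942e+01  3.000e-02  6.070e+00] F stand [-11.98  -0.66   2.62] M [-0.05  2.28  0.05] t 25.12 w 0.0003
```

{"name": "send_rows", "arguments": {
  "plan": [
    [0,0.03,0,0,0,0,0],
    [0,0,0,0,0,0,0],
    [0,0,0,0,0,0,0]
  ]
}}

```text
time_s: 25.37
eef_pos: [0.5146, 0.0526, 0.115]
eef_rot: [-1.563, 0.192, 0.206]
contact_force: [-12.4, -0.7, 7.3]
width: 0.0004
```

```bash
python3 -c "
from plan import *
st(); snap('scene','s11')
from grid import crop
cv2.imwrite('pics/c14.png',np.hstack([crop('pics/s11.png',262,298,30,30,13,5),crop('pics/s11.png',280,228,32,36,13,5)[:390]]))
"
```

```text
tcp in stand [-9.939e+01  5.000e-02  6.090e+00] F stand [-13.82  -0.63   4.08] M [-0.03  2.74  0.05] t 25.37 w 0.0004
```

View pics/c14.png

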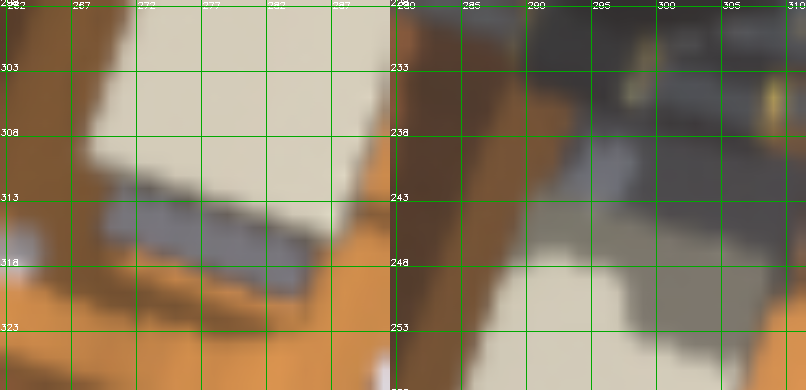

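{"name": "send_rows", "arguments": {
  "plan": [
    [0,-0.15,0,0,0,0,0],
    [0,-0.3,0,0,0,0,0],
    [0,-0.3,0,0,0,0,0],
    [0,0,-0.6,0,0,0,0],
    [0,0,-0.9,0,0,0,0],
    [0,0,-0.9,0,0,0,0],
    [0,0,-0.9,0,0,0,0],
    [0,0,-0.9,0,0,0,0],
    [0,-0.4,0,0.95,0,0,0],
    [0,-0.4,0,0.95,0,0,0],
    [0,-0.4,0,0.95,0,0,0],
    [0,-0.4,0,0.95,0,0,0],
    [0,-0.4,0,0.95,0,0,0],
    [0,-0.4,0,0.95,0,0,0],
    [0,0,0,0.95,0,0,0],
    [0,0,0,0.95,0,0,0],
    [0,0,0,0.95,0,0,0],
    [0,0,0,0.95,0,0,0],
    [0,0,0,0,0,0,0]
  ]
}}

```text
time_s: 27.0
eef_pos: [0.464, 0.2926, 0.2359]
eef_rot: [-1.562, 0.181, 0.2]
contact_force: [0.0, 0.1, 0.5]
width: 0.0008
```

```bash
python3 -c "
from plan import *
from ov import *
st()
A=[]
for n,nm,(x,y,w,h,s) in(('scene','s12',(250,200,85,130,4.5)),('top','t12',(235,130,60,100,5.8))):
    c=snap(n,nm)
    a=cv2.resize(cv2.imread(f'pics/{nm}.png')[y:y+h,x:x+w],None,fx=s,fy=s); a=a[:580]
    b=a.copy()
    f=-65; draw(b,c,stand(p,boxpts(f-24,f,-24,24,0,14.5)),x,y,s,(255,0,0)); draw(b,c,stand(p,boxpts(-65,115,-25,25,0,25)),x,y,s,(0,0,255)); draw(b,c,stand(p,boxpts(115,125,-20,20,0,14)),x,y,s,(255,255,0)); A.append(b if n=='top' else b)
cv2.imwrite('pics/c15.png',np.hstack([A[0],A[1]]) if A[0].shape[0]==A[1].shape[0] else np.hstack([A[0][:575],A[1][:575]]))
"
```

```text
tcp in stand [-176.01  240.46  111.55] F stand [-0.12  0.09  0.51] M [ 0.03 -0.09  0.02] t 27.0 w 0.0008
```

View pics/c15.png

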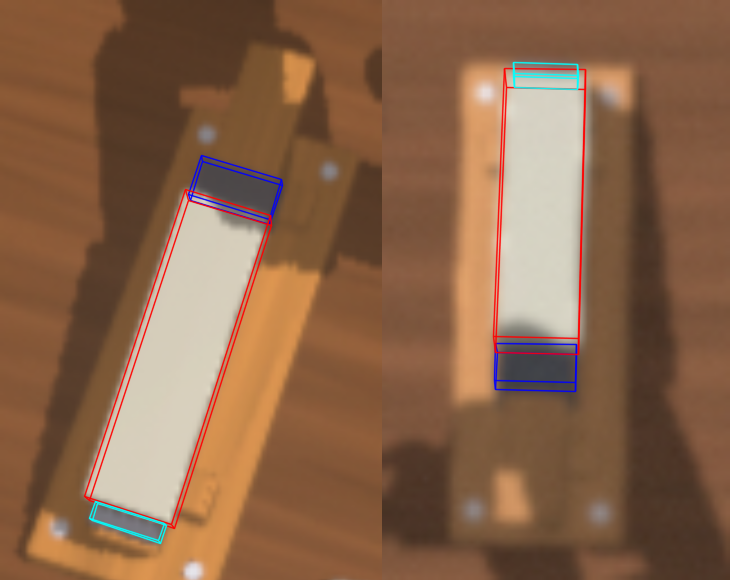

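View pics/s12.png

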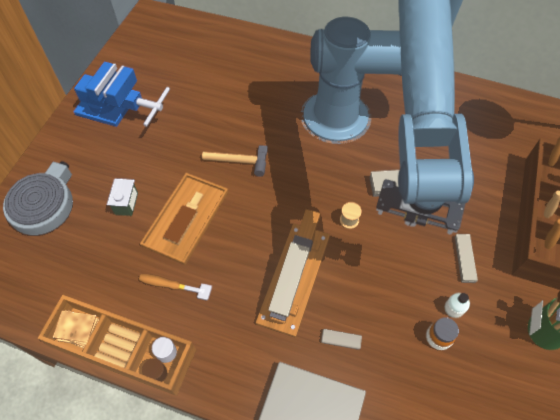

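Both views match the model with the stone against the stop and the jaw against the stone (q ≈ 0.065). The strop is flat in the tray and the bystanders are where they were, so I'm handing in.

```bash
python3 -c "
from h import *
a=cv2.imread('pics/scene0.png').astype(int);b=cv2.imread('pics/s12.png').astype(int)
d=np.abs(a-b).sum(2)
for n,(u,v) in dict(hammer=(246,158),knife=(172,284),tin=(127,198),slip=(342,338),jar=(443,333),bottle=(457,305),spool=(351,215),short=(466,257)).items(): print(n,round(d[v-10:v+10,u-10:u+10].mean(),1))
print(job_done())"
```

```text
hammer 1.5
knife 1.6
tin 2.3
slip 3.0
jar 1.6
bottle 1.9
spool 1.6
short 2.4
the job is handed in; nothing more can be done
None
```

The stand is ready and the job is handed in at about 27 s of the 72 s allowed; the hand-in reports no verdict.

- **Strop:** I gripped it across the blade and laid it flat in the tray, near its centre. The last scene picture shows it lying inside the walls.
- **Whetstone:** I chose the 180 × 50 × 25 mm stone and lowered it onto the bed in sub-millimetre steps until the force showed contact, so it did not drop. I set it down about 5 mm short of the stop.
- **Jaw:** I pushed it with the shut fingers at about 3 N. It stopped moving as the force rose to about 14 N, which means the stone was against the stop. I then backed the arm well clear.

**Last checks**
- In both camera views the stone lies flat against the stop with the jaw touching it (jaw at about 0.065), centred on the bed to about 1 mm.
- Before and after scene pictures match at the hammer, knife, tin, slip stone, jar, bottle, spool and the shorter look-alike stone. The arm hid part of the largest stone at the end, but I never went near it.

**One disagreement:** while I was lowering the stone, the camera placed it about 1.6 mm to one side of where the arm reading did. I went by the camera; just after release it showed the stone turned by about 0.5° at most.

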